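# Turn over the mirrored standoff bracket and clamp it for drilling

### The job

Three identical L brackets lie by the drilling clamp: two lie right-hand up (seen from the corner along the long arm, the short arm branches off to the right) and are finished, one lies mirrored and has yet to be drilled from its underside. Turn the mirrored one over, lay it flat on the clamp's bed and slide it under the pad, long arm against the fence and corner against the end stop. Then wind the T-handle clockwise until you feel the bracket firmly clamped, not crushed, and let go; leave the finished brackets and everything else on the bench where they are.

Things in the scene. Friction and masses are not known exactly. Their poses are not given: they have to be found in the camera images.
- bracket_a_arm (a point): L bracket of 30 mm square aluminium tube, long arm 150, short arm 95 mm over the corner's outside, 0.15-0.31 kg. Point: half-way up in the short arm's centre line, 45 mm from the crossing of the centre lines, 35 from its free end. +x parallel to the long arm, corner to free end; -y along the short arm to its free end. z up = lies right-hand up; z down = lies mirrored.
- bracket_b_arm (a point): Second L bracket, identical in shape, same point and axes: the crossing of the centre lines is at (0, +45, 0) mm; the long arm runs there from x = -15 to +135 mm. All show two drilled holes on the face that is up at the start.
- bracket_c_arm (a point): Third L bracket, identical in shape, same point and axes. Stood on the outside of its long arm (a 150 x 30 mm foot) with the short arm pointing up, 95 mm high, a bracket stays upright by itself.
- clamp_corner (a point): Corner on the clamp's bed where fence face, end-stop face and bed top (12 mm over the bench) meet. x: from the open loading side to the fence, away from the robot's middle, roughly to its left; y: along the fence to the end stop; z up. Fence face: plane x = 0, y -165 to -25 mm, 22 high. End-stop face: plane y = 0, x -20 to +15 mm, 22 high. The bed reaches x -110 to +100, y -195 to +65 mm.
- bed_home (a point): Where the arm point of a bracket in the clamp belongs: at (-60, -15, +15) mm from the corner, same axes. Home = right-hand up, bracket +x along this -y (long arm along the fence), short arm along -x towards the loading side.
- clamp: Green drilling clamp fixed to the bench, bed 210 x 260 x 12 mm, axes as the corner; origin on the bench, 20 mm short of the fence face and 75 mm from the end-stop face. Behind the fence stands a C-frame's column; its arm (46 mm wide, underside 66 mm over the bed, top 122) carries the screw, axis at (5, -10) mm, over the middle of the long arm.
- tee_grip (a point): Black T-handle on the vertical screw: level bar 96 mm long (its y), 18 wide (x), 20 high, about 170 mm over the bench, free all round; point: middle of the bar, on the screw axis; z up. Clockwise from above lowers handle, screw and pad by 2.5 mm per rad. Steady friction 0.15 N m, stays where left; once the pad presses, resistance rises by about 0.2 N m per rad.
- clamp_pad: Round rubber-faced pad, 34 mm across, at the screw's foot; point: centre of its underside, at the start 33.7 to 35.5 mm over the bed, so a flat bracket (30 mm) passes under with 3.7 to 5.5 mm to spare. Sprung, 30 N per mm: 75 N per rad of handle after it meets the bracket. Firm is 20 to 100 N (0.3 to 1.3 rad); above 150 N (2 rad) the tube is crushed.
- microphone: Black radio microphone lying on the bench, 62 x 88 x 35 mm, point at the centre of its underside; leave alone.
- mug: Blue mug, 82 mm across, 95 mm high, point at the centre of its underside; leave alone.
- screwdriver: Red-handled screwdriver, 200 mm long, lying on the bench; leave alone.
- tape_roll: Roll of black tape lying flat, 100 mm across, 24 mm high; leave alone.
- oil_can: Yellow oil can, 60 mm across, 120 mm high, standing on the bench; leave alone.

How it is judged:
By the outcome, as a careful person would: the job done as asked, in the order asked, and still so for the second after the job is handed in, with the robot touching nothing.
It also fails if it takes over 72 s, if anything falls off the work surface, if the arm or the gripper's body presses on something with over 40 N, if the wrist force passes 120 N, or if a joint passes its speed limit or range.

### The arm

A 6-joint arm with a two-finger parallel gripper is mounted at the origin on the work surface. World frame = base frame: x ahead of the robot, y to its left, z up, the work surface at z = 0. Lengths are in m, angles in rad, forces in N, time in s.
With the tool pointing down it reaches from about 0.35 to 0.925 m from the base axis. Payload 6.4 kg.
Tool frame: the origin (TCP) lies midway between the tips of the shut fingers; the grasp point (between the pads) lies 19 mm behind it; z points along the fingers, x is the direction in which the jaws open and shut, and the axes are right-handed (so a half turn about z gives the same grasp; the last joint's range is limited). The gripper opens to 94 mm and grips with 3 to 60 N. Pads are 16 mm wide; open, the fingers measure 119 mm over their backs; the gripper's body (75 mm by 177 mm) begins 78 mm behind the grasp point.
Start: joints at [0.954, 0.245, 1.558, -0, 1.339, -0.174], TCP at [0.279, 0.587, 0.205] pointing down, gripper open.
Joint ranges: [-3.13, 3.13], [-1.02, 2.26], [0.13, 2.54], [-0.95, 4.09], [0.21, 2.88], [-2.74, 2.74]. Speed limits (rad/s): [2.57, 2.57, 3.14, 3.14, 3.14, 3.14].

### API

Orientations are given as a rotation vector (axis times angle).
In Python, from rig import sensors, get_image, workorder gives the robot as it stands.
- The arm moves only by the tool play_rows, never from a script. Its argument "deltas" is a list that holds one entry, the list of rows, each a list of 7 numbers: the turn, a rotation vector about the tool's x, y, z in units of 5 degrees (1.0 is 5 degrees), then the shift along the tool's x, y, z in cm, then the closure in counts, from 0 (fully open) to 255 (shut). In form: [[[rx, ry, rz, dx, dy, dz, fingers], ...]]. A call has 1 to 8 rows; each row is the pose to reach, as a shift and turn from the pose measured when the call began, along the tool's axes at that moment; what a row does not reach only later rows make up. A row lasts 1/12 s, in which the tool goes at most 41.7 mm and 7.16 degrees, less where a joint would pass 70% of its speed; a pose out of reach is approached as far as the arm can. A call with a gripper value outside its range is refused whole. The fingers move at their own pace and stop on an object; "force" is the grip in N (left out, the last holds). Time passes only in rows, so rows that repeat a pose let the fingers close. It gives the time, the measured TCP pose, the force and the opening at its end, in the units of the state.
- sensors.read_state(): the state, without advancing time (a new reading comes with each control period).
- get_image(name): name is "side" or "top"; returns a dict with "frame" (400x640x3 uint8, blue, green, red), "K" (3x3 intrinsics, pixels), "k1" (the pictures are not rectified: a ray, as slopes to the right and down, at radius r is drawn at 1 + k1 r^2 times it, then the intrinsics apply), "R" (3x3) and "t" (3): a world point X has camera coordinates R X + t. Camera axes: x right, y down, z forward; pixel columns grow to the right and rows downward; lengths in m; the calibration is good to about 2 mm. A picture is of the moment at which its call begins. There is no depth.
- workorder.hand_in(): hands the job in, once; it reports no verdict.
The state is a dict: "t": time; "joints": joint angles; "joint_velocities": joint speeds; "joint_torque": joint torques, N m; "ee_pos": TCP position; "orientation": TCP orientation; "contact_force": force on the tool from outside, world axes, zero at the start; "wrist_torque": the same for the moment, N m; "width": finger opening in m.
Only numpy, scipy, OpenCV 4.12 (cv2) and the standard library are available. Lean on these libraries where they do the work, as an engineer would, in place of code of your own. Each camera call takes 0.05 s, during which the arm holds its last target.

## Working session

There is one attempt and no reset: what is moved stays moved. The work goes in short steps, Python scripts to look and compute and a tool call to move; the robot and the scene stay as the last step left them, time stands still between calls to the robot, and variables do not carry over. Pictures are saved under pics/ and viewed, and the job is handed in when it is done.

Besides the shell and the picture viewer there is one more tool, called as name(argument=value, ...), one argument or row to a line, values as JSON. play_rows: Moves the arm, as the interface text tells. Its arguments: {"type":"object","properties":{"deltas":{"type":"array"},"force":{"type":"number"}},"required":["deltas"]}

```bash
ls; mkdir -p pics; python3 - <<'E'
from rig import sensors,get_image,workorder
import cv2,numpy as np
print(sensors.read_state())
for n in("side","top"):
    d=get_image(n); cv2.imwrite(f"pics/{n}0.png",d["frame"]); print(n,d["K"],d["k1"],d["R"],d["t"])
E
```

```text
pics
{'t': 0.0, 'joints': array([ 9.53874158e-01,  2.45759109e-01,  1.55898630e+00, -1.55714133e-06,
        1.33870154e+00, -1.74074875e-01]), 'joint_velocities': array([-0.00084593, -0.00081532,  0.0001496 , -0.00045416,  0.00019826,
       -0.00017139]), 'joint_torque': array([-7.87099834e-04, -4.15830338e+01, -3.14608097e+01,  6.85066148e-02,
        3.32548341e-02, -1.54320087e-04]), 'ee_pos': array([0.27816752, 0.58681834, 0.20439542]), 'orientation': array([ 2.65447875,  1.6789589 , -0.0026926 ]), 'contact_force': array([-0.86877986,  0.01628048, -0.91720375]), 'wrist_torque': array([-0.02571067,  0.03705561,  0.02258038]), 'width': 0.09408556624087547}
side [[461.00792954   0.         311.69521789]
 [  0.         461.00792954 204.57838624]
 [  0.           0.           1.        ]] -0.1355596834043622 [[ 0.99178526 -0.12655547  0.01859329]
 [-0.0447801  -0.47967572 -0.87630243]
 [ 0.11981962  0.86827122 -0.48140248]] [-0.56857656  0.14451975  1.127236  ]
top [[482.29993344   0.         310.74215824]
 [  0.         482.29993344 196.29148723]
 [  0.           0.           1.        ]] -0.109748127419612 [[ 0.00616094 -0.9999427   0.00875493]
 [-0.99267424 -0.00717214 -0.12060854]
 [ 0.12066442 -0.00794773 -0.99266154]] [-0.04761485  0.58907493  1.22181124]
```

View pics/side0.png

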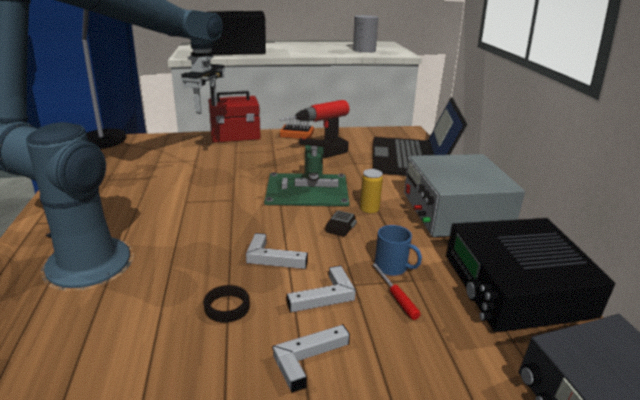

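View pics/top0.png

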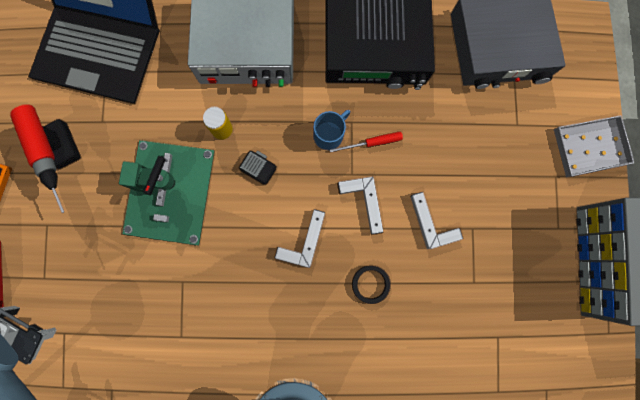

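```bash
cat > h.py <<'E'
import numpy as np,cv2
from scipy.spatial.transform import Rotation as Ro
from rig import sensors,get_image,workorder
def ray(d,px):
    K=d["K"];D=np.array([d["k1"],0,0,0,0.])
    p=cv2.undistortPoints(np.array([[px]],float),K,D,None,None,None)[0,0]
    R,t=np.array(d["R"]),np.array(d["t"]); return -R.T@t, R.T@np.array([p[0],p[1],1])
def atz(d,px,z):
    c,v=ray(d,px); return c+v*(z-c[2])/v[2]
def proj(d,X):
    X=np.atleast_2d(X).astype(float)
    p,_=cv2.projectPoints(X,cv2.Rodrigues(np.array(d["R"]))[0],np.array(d["t"]).reshape(3,1),d["K"],np.array([d["k1"],0,0,0,0.])); return p[:,0]
def tri(d1,p1,d2,p2):
    A=[];b=[]
    for d,p in((d1,p1),(d2,p2)):
        c,v=ray(d,p);v/=np.linalg.norm(v);M=np.eye(3)-np.outer(v,v);A.append(M);b.append(M@c)
    return np.linalg.lstsq(np.vstack(A),np.hstack(b),rcond=None)[0]
def crop(d,x0,y0,w,h,s,fn):
    im=cv2.resize(d["frame"][y0:y0+h,x0:x0+w],None,fx=s,fy=s,interpolation=cv2.INTER_CUBIC); cv2.imwrite(fn,im)
E
python3 - <<'E'
from h import *
t=get_image("top");s=get_image("side")
crop(t,260,165,210,120,3.8,"pics/t_br.png"); crop(t,110,100,170,155,3.8,"pics/t_cl.png"); crop(s,240,130,160,90,5,"pics/s_cl.png"); crop(s,200,225,170,170,3.5,"pics/s_br.png")
for p in [(307,263),(319,212),(278,255),(293,395)]: print(p,atz(t,p,.03).round(3))
E
```

```text
(307, 263) [ 0.417 -0.035  0.03 ]
(319, 212) [ 0.549 -0.066  0.03 ]
(278, 255) [0.437 0.04  0.03 ]
(293, 395) [ 0.081 -0.002  0.03 ]
```

View pics/t_br.png

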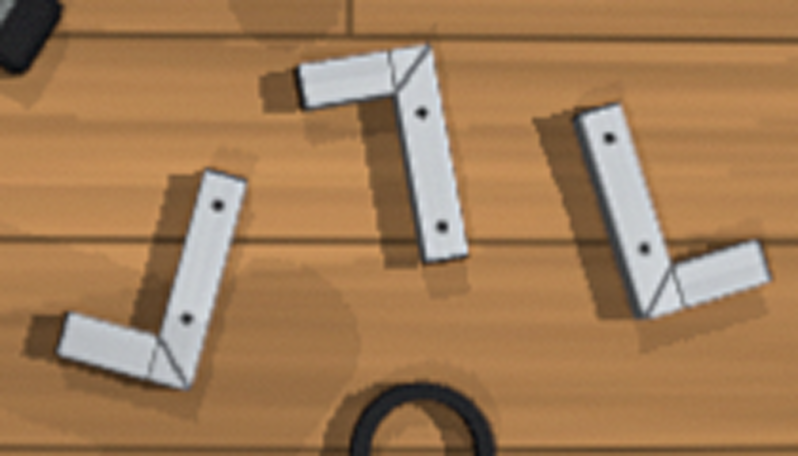

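View pics/t_cl.png

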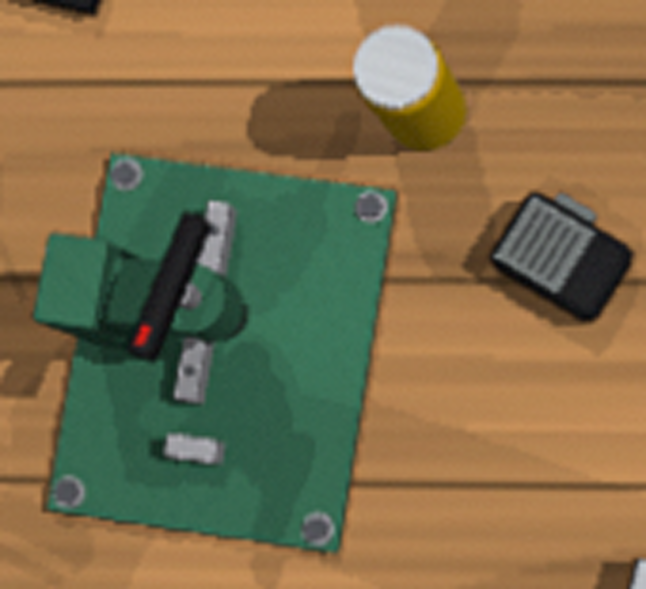

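View pics/s_cl.png

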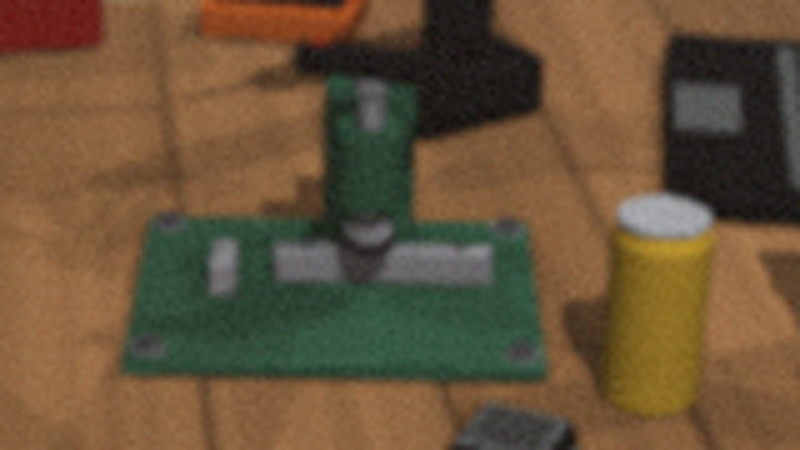

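View pics/s_br.png

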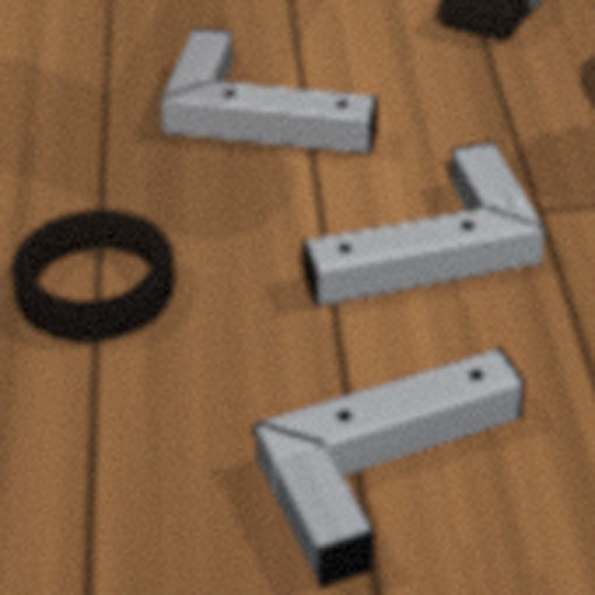

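```bash
cat > m.py <<'E'
from h import *
def fit2(P,Q): # model->world 2D rigid
    P=np.array(P,float);Q=np.array(Q,float)[:,:2]
    pc,qc=P.mean(0),Q.mean(0);H=(P-pc).T@(Q-qc);U,S,V=np.linalg.svd(H);D=np.diag([1,np.linalg.det(V.T@U.T)]);R=V.T@D@U.T
    t=qc-R@pc;return R,t,np.linalg.norm((P@R.T+t)-Q,axis=1)
E
python3 - <<'E'
from m import *
t=get_image("top");s=get_image("side")
print("cam",-t["R"].T@t["t"])
f=lambda p:(260+p[0]/3.8-.37,165+p[1]/3.8-.37)
px=[f(p) for p in [(187,388),(246,180),(203,170),(160,340),(56,355),(68,312)]]
Q=[atz(t,p,.03) for p in px]
# mirrored: model axes u along long, v = left of u
R,T,e=fit2([(-.015,-.015),(.135,-.015),(.135,.015),(.015,.015),(-.015,.08),(.015,.08)],Q)
print("bracket u",R[:,0],"yaw",np.degrees(np.arctan2(R[1,0],R[0,0])),"cross",T,"arm",T+R@[0,.045],"err",e.round(4))
f=lambda p:(110+p[0]/3.8-.37,100+p[1]/3.8-.37)
Q=[atz(t,f(p),.012) for p in [(110,152),(397,190),(340,552),(46,512)]]
R,T,e=fit2([(.1,-.195),(-.11,-.195),(-.11,.065),(.1,.065)],Q)
print("clamp x yaw",np.degrees(np.arctan2(R[1,0],R[0,0])),"corner",T,"home",T+R@[-.06,-.015],"screw",T+R@[-.015,-.085],"err",e.round(4))
for p in [(165,437),(223,440),(222,465),(165,461),(207,200),(235,204),(175,402),(205,402)]: print(p,(R.T@(atz(t,f(p),.034)[:2]-T)).round(4))
g=lambda p:(240+p[0]/5-.4,130+p[1]/5-.4)
Q=[atz(s,g(p),.012) for p in [(527,217),(545,372),(125,372),(152,217)]]
R2,T2,e=fit2([(.1,-.195),(-.11,-.195),(-.11,.065),(.1,.065)],Q)
print("side clamp yaw",np.degrees(np.arctan2(R2[1,0],R2[0,0])),"corner",T2,"err",e.round(4))
a,b=[atz(t,f(p),.18) for p in [(195,215),(145,353)]]
print("bar",a,b,(a+b)/2,np.linalg.norm(a-b),np.degrees(np.arctan2(*(a-b)[1::-1])))
# side bracket
g=lambda p:(200+p[0]/3.5-.4,225+p[1]/3.5-.4)
for p in [(163,103),(375,97),(345,83)]: print(atz(s,g(p),.03).round(4))
print(sensors.read_state()["t"])
E
```

```text
cam [ 0.43762373 -0.03367656  1.28430935]
bracket u [ 0.96731668 -0.25357138] yaw -14.688949179899984 cross [ 0.42263988 -0.03105199] arm [0.43405059 0.01247726] err [0.0032 0.0005 0.0015 0.0019 0.0009 0.0011]
clamp x yaw 82.81285794084084 corner [0.53844207 0.35196151] home [0.54581758 0.29055628] screw [0.62089755 0.32644496] err [0.0007 0.0011 0.0013 0.0011]
(165, 437) [0.0176 0.0025]
(223, 440) [-0.0231 -0.0009]
(222, 465) [-0.0253  0.0162]
(165, 461) [0.0149 0.0189]
(207, 200) [ 0.0166 -0.1657]
(235, 204) [-0.0037 -0.1654]
(175, 402) [ 0.0147 -0.0224]
(205, 402) [-0.0062 -0.0252]
side clamp yaw 83.86731238555707 corner [0.5375329  0.35025886] err [0.0088 0.0073 0.0079 0.005 ]
bar [0.66424849 0.31027327 0.18      ] [0.57796215 0.33752789 0.18      ] [0.62110532 0.32390058 0.18      ] 0.09048837867808714 -17.529371781547262
[ 0.4054 -0.0437  0.03  ]
[ 0.5539 -0.0506  0.03  ]
[ 0.5347 -0.0312  0.03  ]
0.3
```

```bash
cat > plan.py <<'E'
from m import *
def frame(yaw,tilt):
    """tool x=u(yaw deg); tool z = (s*v, -c): tilt>0 => tool z leans to -v (body on +v side)"""
    y=np.radians(yaw);a=np.radians(tilt);u=np.array([np.cos(y),np.sin(y),0]);v=np.array([-np.sin(y),np.cos(y),0])
    z=-np.sin(a)*v-np.cos(a)*np.array([0,0,1]);return np.column_stack([u,np.cross(z,u),z])
def row(G,Rt,st=None,P=None,isG=True):
    st=st or sensors.read_state()
    P0=st["ee_pos"];R0=Ro.from_rotvec(st["orientation"]).as_matrix()
    T=np.array(G)+(.019*Rt[:,2] if isG else 0)
    r=Ro.from_matrix(R0.T@Rt).as_rotvec(degrees=True)/5; d=R0.T@(T-P0)*100
    return np.r_[r,d].round(2).tolist(),T.round(4).tolist()
def show():
    st=sensors.read_state();R0=Ro.from_rotvec(st["orientation"]).as_matrix()
    print("t",round(st["t"],2),"tcp",st["ee_pos"].round(4),"x",R0[:,0].round(3),"z",R0[:,2].round(3),"G",(st["ee_pos"]-.019*R0[:,2]).round(4),"q",st["joints"].round(3),"F",st["contact_force"].round(1),"M",st["wrist_torque"].round(2),"w",round(st["width"],4))
E
python3 - <<'E'
from plan import *
R=frame(-14.7,45); A=np.array([.434,.0125,.0215])
print(row(A-.2*R[:,2],R)); print(row(A+[0,0,.4],frame(-14.7,0)))
E
```

```text
([-7.48, -6.2, 14.99, -32.68, 36.31, 5.58], [0.4665, 0.1363, 0.1495])
([0.0, 0.01, 15.87, -45.27, 38.68, -19.71], [0.434, 0.0125, 0.4025])
```

play_rows(
  deltas=[
    [[0, 0, 5, -10, 12, -8, 0], [0, 0, 5, -10, 12, -8, 0], [0, 0, 5, -10, 12, -8, 0], [0, 0, 5, -10, 12, -8, 0], [-7.5, -6.2, 15, -32.7, 36.3, 0, 0], [-7.5, -6.2, 15, -32.7, 36.3, 0, 0], [-7.5, -6.2, 15, -32.7, 36.3, 0, 0], [-7.5, -6.2, 15, -32.7, 36.3, 0, 0]],
  ],
  force=50,
)

```text
t: 0.97
ee_pos: [0.4013, 0.2997, 0.2455]
orientation: [2.772, 0.438, -0.058]
contact_force: [0.5, -0.6, -0.2]
width: 0.0937
```

```bash
python3 - <<'E'
from plan import *
show()
R=frame(-14.7,45); A=np.array([.434,.0125,.0215])
print(row(A-.15*R[:,2],R))
E
```

```text
t 0.97 tcp [0.4013 0.2997 0.2455] x [ 0.952  0.293 -0.091] z [ 0.011 -0.331 -0.944] G [0.4011 0.3059 0.2634] q [ 0.575  0.012  1.769 -0.288  1.54   0.297] F [ 0.5 -0.6 -0.2] M [ 0.1  -0.01 -0.05] w 0.0937
([-4.84, -2.5, 5.98, 0.77, 15.27, 18.99], [0.4575, 0.1021, 0.1141])
```

play_rows(
  deltas=[
    [[-4.84, -2.5, 5.98, 0.8, 15.3, 19, 0], [-4.84, -2.5, 5.98, 0.8, 15.3, 19, 0], [-4.84, -2.5, 5.98, 0.8, 15.3, 19, 0], [-4.84, -2.5, 5.98, 0.8, 15.3, 19, 0], [-4.84, -2.5, 5.98, 0.8, 15.3, 19, 0], [-4.84, -2.5, 5.98, 0.8, 15.3, 19, 0], [-4.84, -2.5, 5.98, 0.8, 15.3, 19, 0], [-4.84, -2.5, 5.98, 0.8, 15.3, 19, 0]],
  ],
)

```text
t: 1.63
ee_pos: [0.4571, 0.1008, 0.1125]
orientation: [2.339, -0.302, -0.131]
contact_force: [-0.2, -0.1, 1.2]
width: 0.0937
```

```bash
python3 - <<'E'
from plan import *
show()
R=frame(-14.7,45); A=np.array([.434,.0125,.0215])
print(row(A-.15*R[:,2],R),row(A,R))
t=get_image("top");cv2.imwrite("pics/t1.png",t["frame"])
E
```

```text
t 1.63 tcp [0.4571 0.1008 0.1125] x [ 0.967 -0.255 -0.004] z [-0.183 -0.684 -0.706] G [0.4606 0.1138 0.1259] q [ 0.329  0.319  1.82  -0.629  1.523  0.789] F [-0.2 -0.1  1.2] M [ 0.23 -0.    0.03] w 0.0937
([0.01, 0.05, 0.02, 0.01, 0.02, -0.21], [0.4575, 0.1021, 0.1141]) ([0.01, 0.05, 0.02, 0.07, -0.0, 14.79], [0.4306, -0.0005, 0.0081])
```

View pics/t1.png

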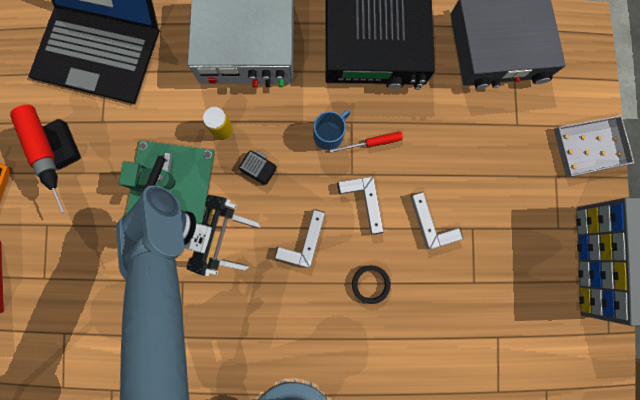

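play_rows(
  deltas=[
    [[0, 0, 0, 0.05, 0, 4, 0], [0, 0, 0, 0.05, 0, 8, 0], [0, 0, 0, 0.05, 0, 11.5, 0], [0, 0, 0, 0.05, 0, 13.5, 0], [0, 0, 0, 0.05, 0, 14.6, 0], [0, 0, 0, 0.05, 0, 14.6, 0], [0, 0, 0, 0.05, 0, 14.6, 150], [0, 0, 0, 0.05, 0, 14.6, 255]],
  ],
  force=50,
)

```text
t: 2.35
ee_pos: [0.4341, 0.0032, 0.0124]
orientation: [2.343, -0.302, -0.121]
contact_force: [-0.2, -0.0, 0.3]
width: 0.0837
```

play_rows(
  deltas=[
    [[0, 0, 0, 0, 0, 0, 255], [0, 0, 0, 0, 0, 0, 255], [0, 0, 0, 0, 0, 0, 255], [0, 0, 0, 0, 0, 0, 255], [0, 0, 0, 0, 0, 0, 255]],
  ],
)

```text
t: 2.77
ee_pos: [0.4343, 0.0034, 0.0125]
orientation: [2.343, -0.302, -0.12]
contact_force: [-1.0, 1.0, 0.6]
width: 0.0505
```

```bash
python3 - <<'E'
from plan import *
show()
t=get_image("top");crop(t,150,150,230,150,3.4,"pics/t2.png")
t=get_image("side");crop(t,200,200,150,100,5,"pics/s2.png")
E
```

```text
t 2.77 tcp [0.4343 0.0034 0.0125] x [ 0.968 -0.252  0.003] z [-0.176 -0.683 -0.709] G [0.4376 0.0164 0.026 ] q [ 0.165  0.383  1.981 -0.744  1.261  0.836] F [-1.   1.   0.6] M [ 0.29 -0.02 -0.01] w 0.0505
```

View pics/t2.png

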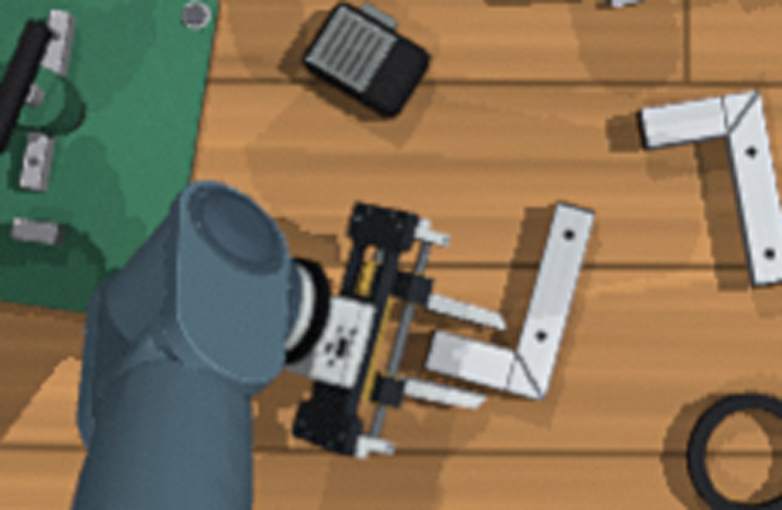

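View pics/s2.png

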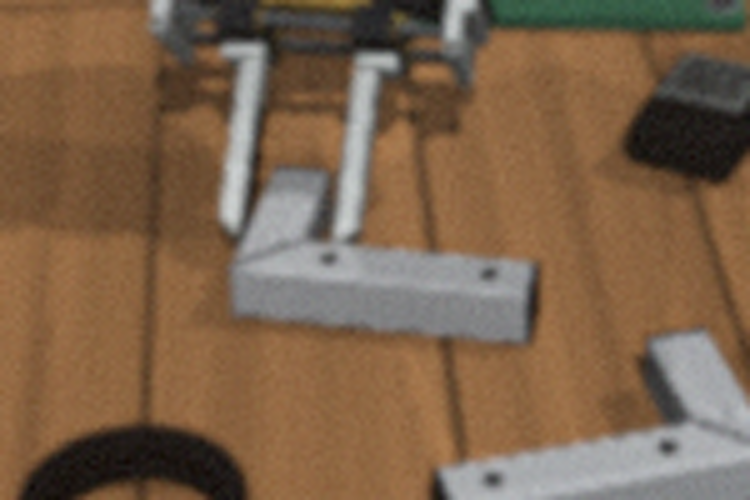

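play_rows(
  deltas=[
    [[0, 0, 0, 0, 0, 0.45, 150], [0, 0, 0, 0, 0, 0.45, 150], [0, 0, 0, 0, 0, 0.45, 255], [0, 0, 0, 0, 0, 0.45, 255], [0, 0, 0, 0, 0, 0.45, 255], [0, 0, 0, 0, 0, 0.45, 255], [0, 0, 0, 0, 0, 0.45, 255]],
  ],
  force=55,
)

```text
t: 3.45
ee_pos: [0.4332, 0.0002, 0.009]
orientation: [2.343, -0.302, -0.121]
contact_force: [-0.5, 0.6, -2.3]
width: 0.0297
```

```bash
python3 - <<'E'
from plan import *
show()
E
```

```text
t 3.45 tcp [4.332e-01 2.000e-04 9.000e-03] x [ 0.968 -0.252  0.002] z [-0.176 -0.683 -0.709] G [0.4365 0.0132 0.0224] q [ 0.159  0.387  1.985 -0.748  1.252  0.838] F [-0.5  0.6 -2.3] M [ 0.53  0.04 -0.02] w 0.0297
```

```bash
python3 - <<'E'
from plan import *
st=sensors.read_state();R0=Ro.from_rotvec(st["orientation"]).as_matrix();G0=st["ee_pos"]-.019*R0[:,2]
print(row(G0+[0,0,.08],R0)[0])
print(row([.445,.05,.17],frame(-14.7,0))[0])
print(row([.445,.05,.17],frame(-14.7,-45))[0])
E
```

```text
[0.0, 0.0, 0.0, 0.02, 5.64, -5.67]
[8.97, -0.03, 0.0, -0.08, 6.39, -13.68]
[17.97, -0.03, 0.02, -0.07, 5.83, -15.02]
```

play_rows(
  deltas=[
    [[0, 0, 0, 0, 1.5, -1.5, 255], [0, 0, 0, 0, 3.5, -3.5, 255], [0, 0, 0, 0, 5.6, -5.7, 255], [1.3, 0, 0, 0, 6.4, -9, 255], [2.6, 0, 0, 0, 6.4, -12, 255], [3.9, 0, 0, 0, 6.4, -13.6, 255], [5.2, 0, 0, 0, 6.4, -13.6, 255], [6.5, 0, 0, 0, 6.4, -13.6, 255]],
  ],
)

```text
t: 4.12
ee_pos: [0.4468, 0.0502, 0.1525]
orientation: [2.909, -0.371, -0.029]
contact_force: [0.5, -1.3, -2.6]
width: 0.0296
```

```bash
python3 - <<'E'
from plan import *
show()
print(row([.445,.05,.17],frame(-14.7,-20))[0])
print(row([.445,.05,.15],frame(-14.7,-45))[0])
t=get_image("side");crop(t,180,120,180,150,4,"pics/s3.png")
E
```

```text
t 4.12 tcp [0.4468 0.0502 0.1525] x [ 0.968 -0.25   0.007] z [-0.046 -0.203 -0.978] G [0.4477 0.054  0.1711] q [-0.012 -0.119  2.053 -0.215  1.259  0.313] F [ 0.5 -1.3 -2.6] M [0.19 0.16 0.02] w 0.0296
[6.4, -0.08, 0.05, -0.17, -0.58, -0.08]
[11.4, -0.07, 0.07, -0.18, -1.58, 1.3]
```

View pics/s3.png

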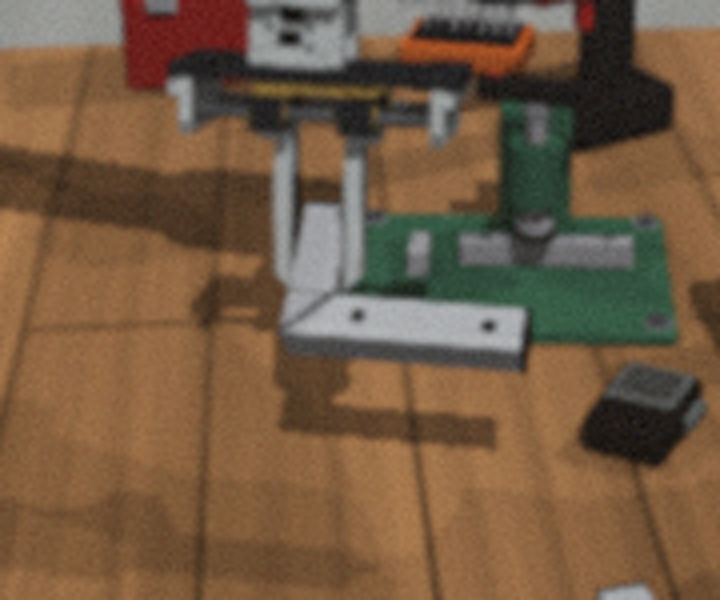

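play_rows(
  deltas=[
    [[1.4, 0, 0, -0.1, -0.2, 0, 255], [2.8, 0, 0, -0.1, -0.4, 0, 255], [4.2, 0, 0, -0.1, -0.6, 0, 255], [5.6, 0, 0, -0.15, -0.8, 0.2, 255], [7, 0, 0, -0.15, -1, 0.4, 255], [8.4, 0, 0, -0.18, -1.2, 0.8, 255], [9.8, 0, 0, -0.18, -1.4, 1.1, 255], [11.4, 0, 0, -0.18, -1.6, 1.3, 255]],
  ],
)

```text
t: 4.83
ee_pos: [0.4476, 0.0606, 0.1366]
orientation: [-2.35, 0.299, -0.132]
contact_force: [0.2, 0.4, -2.8]
width: 0.0294
```

```bash
python3 - <<'E'
from plan import *
show()
print(row([.445,.05,.068],frame(-14.7,-45))[0])
t=get_image("side");crop(t,180,120,180,150,4,"pics/s4.png")
t=get_image("top");crop(t,150,150,230,150,3.4,"pics/t4.png")
E
```

```text
t 4.83 tcp [0.4476 0.0606 0.1366] x [ 0.967 -0.253  0.007] z [ 0.182  0.677 -0.713] G [0.4441 0.0478 0.1501] q [-0.588 -0.116  2.237  0.742  1.387 -0.616] F [ 0.2  0.4 -2.8] M [-0.62  0.39  0.08] w 0.0294
[0.1, -0.05, 0.06, -0.03, 5.57, 6.02]
```

View pics/s4.png

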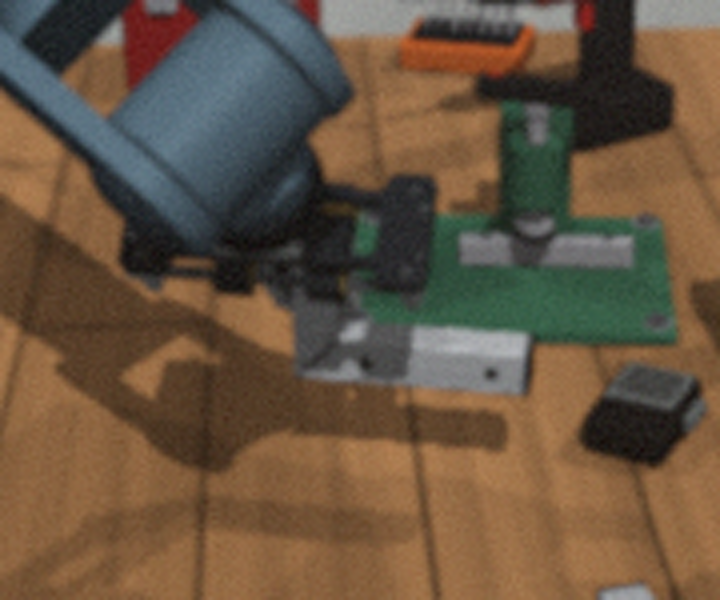

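View pics/t4.png

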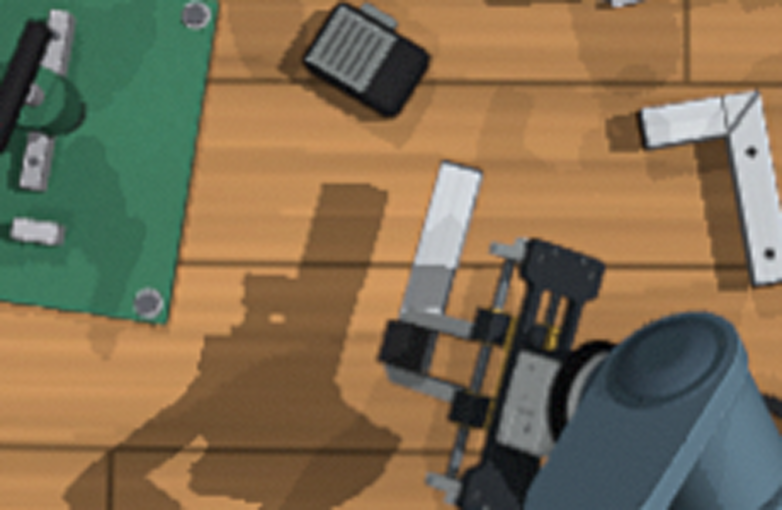

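play_rows(
  deltas=[
    [[0.1, -0.05, 0, 0, 1.9, 2, 255], [0.1, -0.05, 0, 0, 3.8, 4.1, 255], [0.1, -0.05, 0, 0, 5, 5.4, 255], [0.1, -0.05, 0, 0, 5.5, 5.9, 255], [0.1, -0.05, 0, 0, 5.7, 6.15, 255], [0.1, -0.05, 0, 0, 5.8, 6.25, 255], [0.1, -0.05, 0, 0, 5.9, 6.35, 255], [0.1, -0.05, 0, 0, 5.9, 6.35, 255]],
  ],
)

```text
t: 5.6
ee_pos: [0.4468, 0.062, 0.0477]
orientation: [-2.344, 0.303, -0.12]
contact_force: [-0.2, 0.9, -1.2]
width: 0.0297
```

```bash
python3 - <<'E'
from plan import *
show()
E
```

```text
t 5.6 tcp [0.4468 0.062  0.0477] x [ 0.967 -0.253 -0.004] z [ 0.176  0.682 -0.71 ] G [0.4435 0.0491 0.0612] q [-0.586  0.1    2.244  0.782  1.234 -0.767] F [-0.2  0.9 -1.2] M [-0.39  0.16  0.1 ] w 0.0297
```

play_rows(
  deltas=[
    [[0, 0, 0, 0, 0.05, 0.05, 255], [0, 0, 0, 0, 0.05, 0.05, 100], [0, 0, 0, 0, 0.05, 0.05, 0], [0, 0, 0, 0, 0.05, 0.05, 0], [0, 0, 0, 0, 0.05, 0.05, 0], [0, 0, 0, 0, 0.05, 0.05, 0], [0, 0, 0, 0, 0.05, 0.05, 0], [0, 0, 0, 0, 0.05, -1, 0]],
  ],
)

```text
t: 6.27
ee_pos: [0.4437, 0.0559, 0.0538]
orientation: [-2.343, 0.303, -0.116]
contact_force: [0.8, -0.6, 0.3]
width: 0.073
```

```bash
python3 - <<'E'
from plan import *
show()
R=frame(-14.7,45);G=np.array([.447,.063,.062]);st=sensors.read_state()
print(row(np.array([.43,.0,.22]),frame(-14.7,-40)))
print(row(np.array([.45,.06,.30]),frame(-14.7,0)))
print(row(G-.13*R[:,2],R))
t=get_image("top");crop(t,150,150,230,150,3.4,"pics/t5.png")
t=get_image("side");crop(t,180,120,180,150,4,"pics/s5.png")
E
```

```text
t 6.27 tcp [0.4437 0.0559 0.0538] x [ 0.968 -0.252 -0.007] z [ 0.173  0.684 -0.709] G [0.4405 0.0429 0.0672] q [-0.603  0.084  2.246  0.769  1.256 -0.764] F [ 0.8 -0.6  0.3] M [-0.36  0.15 -0.03] w 0.073
([-0.97, 0.07, -0.03, -0.02, -7.48, -13.95], [0.4331, 0.0118, 0.2054])
([-8.97, 0.08, -0.01, 0.35, -16.42, -15.72], [0.45, 0.06, 0.281])
([-17.97, 0.08, 0.03, 0.1, -12.23, -0.07], [0.4669, 0.1389, 0.1405])
```

View pics/t5.png

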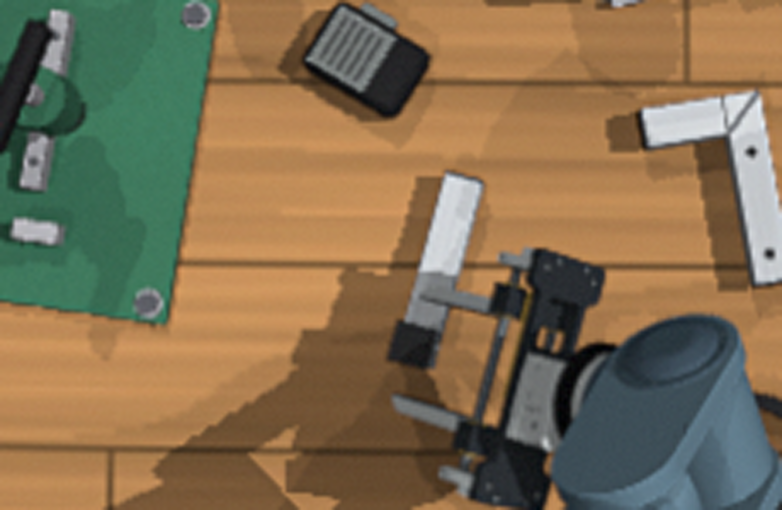

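View pics/s5.png

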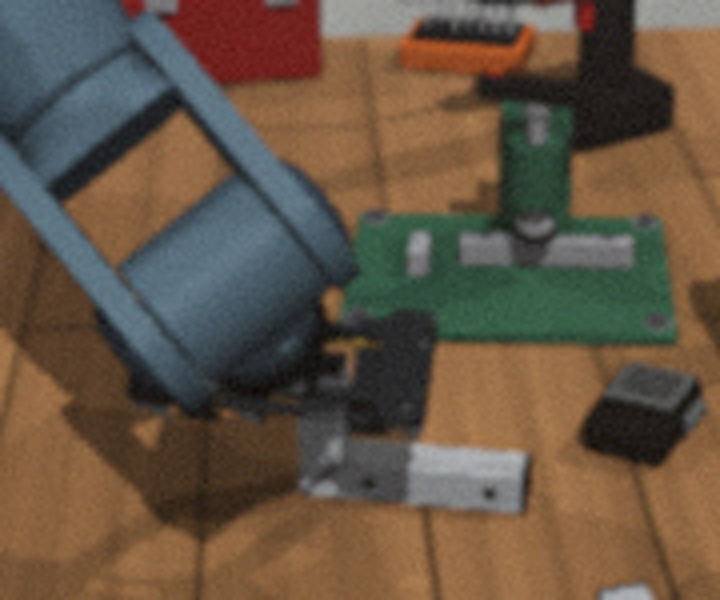

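play_rows(
  deltas=[
    [[0, 0, 0, 0, 0, -3.5, 0], [0, 0, 0, 0, 0, -7, 0], [0, 0, 0, 0, -2, -10.5, 0], [-1, 0, 0, 0, -6, -12.5, 0], [-2, 0, 0, 0, -10, -14, 0], [-3.4, 0, 0, 0, -13, -15, 0], [-4.8, 0, 0, 0.2, -15, -15.7, 0], [-6.2, 0, 0, 0.3, -16, -15.7, 0]],
  ],
)

```text
t: 7.03
ee_pos: [0.4518, 0.0556, 0.2857]
orientation: [-2.886, 0.373, -0.059]
contact_force: [0.0, -0.4, -0.1]
width: 0.0941
```

```bash
python3 - <<'E'
from plan import *
show()
R=frame(-14.7,45);G=np.array([.447,.063,.062])
print(row(G-.17*R[:,2],R)); print(row(G-.05*R[:,2],R))
E
```

```text
t 7.03 tcp [0.4518 0.0556 0.2857] x [ 0.967 -0.255  0.01 ] z [ 0.069  0.222 -0.973] G [0.4505 0.0514 0.3042] q [-0.278 -0.351  1.999  0.235  1.491 -0.04 ] F [ 0.  -0.4 -0.1] M [-0.14  0.16 -0.05] w 0.0941
([-11.69, -0.11, -0.05, -0.79, -8.25, 13.98], [0.4741, 0.1663, 0.1688])
([-11.69, -0.11, -0.05, -0.86, 1.98, 20.26], [0.4526, 0.0842, 0.0839])
```

play_rows(
  deltas=[
    [[-1.4, 0, 0, -0.2, -3, 1, 0], [-2.8, 0, 0, -0.4, -6, 2, 0], [-4.2, 0, 0, -0.6, -8.2, 4, 0], [-5.6, 0, 0, -0.8, -8.2, 6, 0], [-7, 0, 0, -0.8, -8.2, 8, 0], [-8.4, 0, 0, -0.8, -8.2, 10, 0], [-9.8, 0, 0, -0.8, -8.2, 12, 0], [-11.2, -0.1, 0, -0.8, -8.2, 14, 0]],
  ],
)

```text
t: 7.7
ee_pos: [0.4742, 0.1669, 0.1686]
orientation: [2.377, -0.312, -0.116]
contact_force: [0.9, 0.3, 1.1]
width: 0.094
```

```bash
python3 - <<'E'
from plan import *
show()
R=frame(-14.7,45);G=np.array([.447,.063,.062])
print(row(G-.05*R[:,2],R)); print(row(G,R))
t=get_image("top");crop(t,150,150,230,150,3.4,"pics/t6.png")
t=get_image("side");crop(t,180,120,180,150,4,"pics/s6.png")
E
```

```text
t 7.7 tcp [0.4742 0.1669 0.1686] x [ 0.967 -0.256  0.005] z [-0.171 -0.658 -0.733] G [0.4775 0.1794 0.1826] q [ 0.412  0.316  1.688 -0.566  1.645  0.78 ] F [0.9 0.3 1.1] M [ 0.29 -0.03 -0.  ] w 0.094
([-0.43, -0.02, -0.06, -0.01, 0.51, 12.03], [0.4526, 0.0842, 0.0839])
([-0.43, -0.02, -0.06, -0.02, 0.7, 17.02], [0.4436, 0.05, 0.0486])
```

View pics/t6.png

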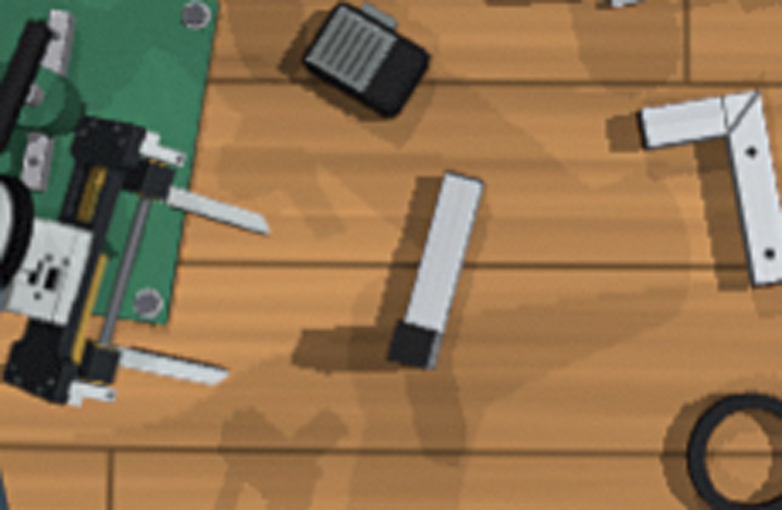

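View pics/s6.png

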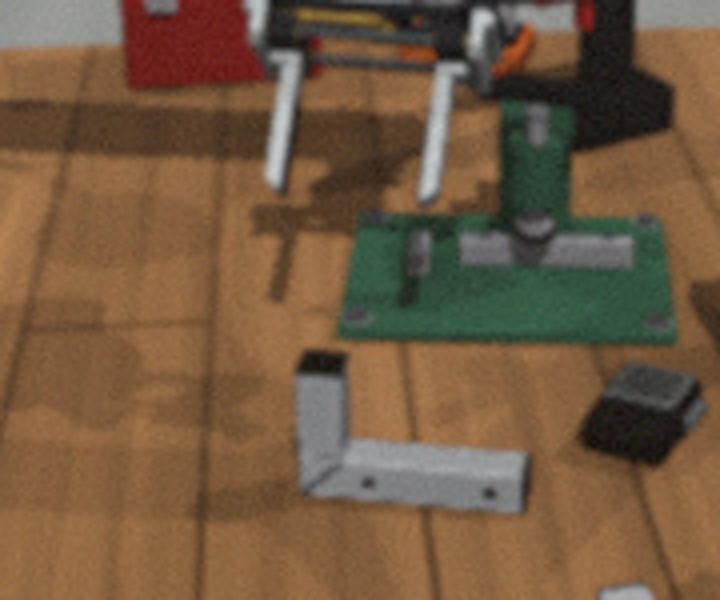

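```bash
python3 - <<'E'
from plan import *
t=get_image("top")
f=lambda p:(150+p[0]/3.4-.35,150+p[1]/3.4-.35)
print(atz(t,f((413,343)),.095))
a=atz(t,f((464,177)),.03);b=atz(t,f((424,323)),.03);print(a,b,np.degrees(np.arctan2(*(a-b)[1::-1])))
y=np.radians(-14.7);u=np.array([np.cos(y),np.sin(y)]);print("pred end", np.array([.4454,.0563])+u*.135)
E
```

```text
[0.44740177 0.05321073 0.095     ]
[0.57535235 0.0206024  0.03      ] [0.4631905  0.04978527 0.03      ] -14.58416280894208
pred end [0.57598115 0.02204268]
```

play_rows(
  deltas=[
    [[-0.43, 0, -0.06, 0, 0.3, 4, 0], [-0.43, 0, -0.06, 0, 0.6, 8, 0], [-0.43, 0, -0.06, 0, 0.75, 12, 0], [-0.43, 0, -0.06, 0, 0.75, 15.5, 0], [-0.43, 0, -0.06, 0, 0.75, 17.1, 60], [-0.43, 0, -0.06, 0, 0.75, 17.1, 120], [-0.43, 0, -0.06, 0, 0.75, 17.1, 120], [-0.43, 0, -0.06, 0, 0.75, 17.1, 120]],
  ],
)

```text
t: 8.52
ee_pos: [0.4424, 0.049, 0.0464]
orientation: [2.344, -0.299, -0.129]
contact_force: [0.2, 0.3, -0.3]
width: 0.0708
```

```bash
python3 - <<'E'
from plan import *
show()
R=frame(-14.7,45);G=np.array([.4473,.0613,.062])
print(row(G,R))
E
```

```text
t 8.52 tcp [0.4424 0.049  0.0464] x [ 0.968 -0.253 -0.004] z [-0.181 -0.681 -0.709] G [0.4458 0.0619 0.0599] q [ 0.246  0.362  1.92  -0.682  1.366  0.82 ] F [ 0.2  0.3 -0.3] M [ 0.3  -0.02  0.  ] w 0.0708
([-0.04, 0.03, 0.04, 0.16, 0.17, -0.14], [0.4439, 0.0483, 0.0486])
```

Close with grip 55 N while correcting slightly.

play_rows(
  deltas=[
    [[0, 0, 0, 0.1, 0.15, -0.1, 255], [0, 0, 0, 0.1, 0.15, -0.1, 255], [0, 0, 0, 0.1, 0.15, -0.1, 255], [0, 0, 0, 0.1, 0.15, -0.1, 255], [0, 0, 0, 0.1, 0.15, -0.1, 255], [0, 0, 0, 0.1, 0.15, -0.1, 255], [0, 0, 0, 0.1, 0.15, -0.1, 255], [0, 0, 0, 0.1, 0.15, -0.1, 255]],
  ],
  force=55,
)

```text
t: 9.18
ee_pos: [0.4433, 0.0485, 0.0481]
orientation: [2.344, -0.299, -0.129]
contact_force: [-0.2, 2.1, 2.0]
width: 0.0296
```

```bash
python3 - <<'E'
from plan import *
show()
st=sensors.read_state();R0=Ro.from_rotvec(st["orientation"]).as_matrix();G0=st["ee_pos"]-.019*R0[:,2]
print(row(G0+[0,0,.1],R0)[0])
print(row([.47,.08,.20],frame(-12,0))[0])
print(row([.48,.12,.20],frame(-7.2,-45))[0])
E
```

```text
t 9.18 tcp [0.4433 0.0485 0.0481] x [ 0.968 -0.252 -0.004] z [-0.181 -0.681 -0.709] G [0.4467 0.0614 0.0616] q [ 0.244  0.359  1.918 -0.682  1.368  0.817] F [-0.2  2.1  2. ] M [ 0.18 -0.12 -0.05] w 0.0296
[0.0, 0.0, 0.0, -0.04, 7.05, -7.09]
[8.96, 0.25, -0.48, 1.73, 6.73, -12.06]
[17.93, 0.05, -1.65, 1.51, 3.25, -16.29]
```

```bash
python3 - <<'E'
from plan import *
t=get_image("top")
print("can",atz(t,(110+397/3.8,100+67/3.8),.12),"mic",atz(t,(110+560/3.8,100+255/3.8),.03))
R=frame(-7.2,-45)
print(row([.5488,.2348-.04,.15],R))
print(row([.48,.14,.20],R))
E
```

```text
can [0.7751489  0.19845582 0.12      ] mic [0.66673189 0.09774142 0.03      ]
([17.93, 0.05, -1.65, 6.3, -6.63, -19.09], [0.5505, 0.2081, 0.1366])
([17.93, 0.05, -1.65, 1.01, 1.88, -17.66], [0.4817, 0.1533, 0.1866])
```

play_rows(
  deltas=[
    [[0, 0, 0, 0, 2, -2, 255], [0, 0, 0, 0, 4.5, -4.5, 255], [0.5, 0, 0, 0, 7, -7.1, 255], [1.8, 0, 0, 0.3, 7, -9, 255], [3.2, 0, 0, 0.6, 7, -10.5, 255], [4.6, 0, 0, 0.9, 7, -11.5, 255], [6, 0, 0, 1.2, 7, -12, 255], [7.4, 0, 0, 1.5, 7, -12, 255]],
  ],
)

```text
t: 9.9
ee_pos: [0.4682, 0.0793, 0.1841]
orientation: [2.989, -0.381, -0.026]
contact_force: [0.3, -1.1, -2.4]
width: 0.03
```

```bash
python3 - <<'E'
from plan import *
show()
R=frame(-7.2,-45)
print(row([.51,.16,.18],R))
print(row([.5488,.2348-.04,.15],R))
E
```

```text
t 9.9 tcp [0.4682 0.0793 0.1841] x [ 0.968 -0.251 -0.001] z [-0.033 -0.125 -0.992] G [0.4688 0.0817 0.203 ] q [ 0.004 -0.112  1.978 -0.13   1.312  0.292] F [ 0.3 -1.1 -2.4] M [-0.01  0.13 -0.  ] w 0.03
([10.47, -0.48, -1.44, 1.85, -10.34, 0.42], [0.5117, 0.1733, 0.1666])
([10.47, -0.48, -1.44, 4.74, -15.03, 2.83], [0.5505, 0.2081, 0.1366])
```

play_rows(
  deltas=[
    [[1.4, 0, -0.2, 0.5, -2, 0, 255], [2.8, -0.1, -0.4, 1, -4, 0, 255], [4.2, -0.2, -0.6, 1.5, -6, 0, 255], [5.6, -0.25, -0.8, 2, -8, 0.2, 255], [7, -0.3, -1, 2.5, -10, 0.6, 255], [8.4, -0.4, -1.2, 3.2, -12, 1.4, 255], [9.8, -0.45, -1.35, 4, -14, 2.2, 255], [10.5, -0.48, -1.44, 4.7, -15, 2.8, 255]],
  ],
)

```text
t: 10.57
ee_pos: [0.5489, 0.2079, 0.1341]
orientation: [-2.346, 0.15, -0.058]
contact_force: [0.1, -0.1, -2.6]
width: 0.0296
```

```bash
python3 - <<'E'
from plan import *
show()
R=frame(-7.2,-45)
print(row([.5488,.2348,.09],R)); print(row([.5488,.2348,.045],R))
t=get_image("top");crop(t,100,90,230,170,3.4,"pics/t7.png")
t=get_image("side");crop(t,220,80,180,150,4,"pics/s7.png")
E
```

```text
t 10.57 tcp [0.5489 0.2079 0.1341] x [ 0.992 -0.126 -0.004] z [ 0.087  0.706 -0.703] G [0.5473 0.1945 0.1474] q [-0.197  0.155  1.973  0.85   1.237 -0.457] F [ 0.1 -0.1 -2.6] M [-0.77  0.21  0.05] w 0.0296
([-0.07, 0.02, -0.04, -0.33, 1.28, 6.9], [0.5505, 0.2481, 0.0766])
([-0.07, 0.02, -0.04, -0.32, 4.48, 10.06], [0.5505, 0.2481, 0.0316])
```

View pics/t7.png

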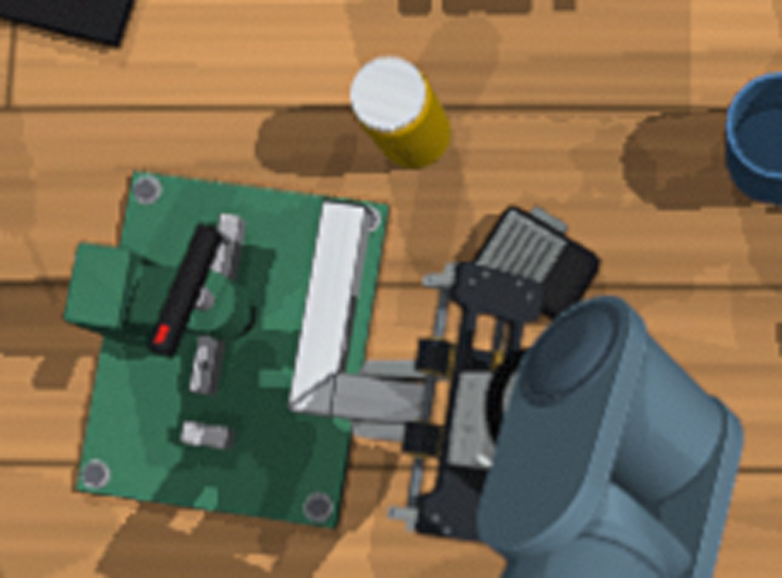

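View pics/s7.png

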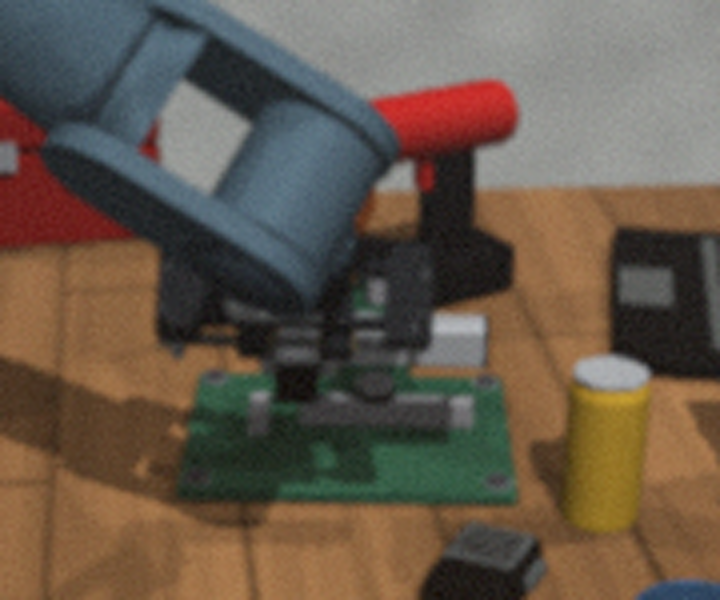

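play_rows(
  deltas=[
    [[-0.05, 0, 0, -0.1, 0.4, 2.3, 255], [-0.05, 0, 0, -0.2, 0.8, 4.6, 255], [-0.05, 0, 0, -0.33, 1.3, 6.9, 255], [-0.05, 0, 0, -0.33, 2.9, 8.5, 255], [-0.05, 0, 0, -0.33, 4, 9.6, 255], [-0.05, 0, 0, -0.33, 4.5, 10.1, 255], [-0.05, 0, 0, -0.33, 4.7, 10.3, 255], [-0.05, 0, 0, -0.33, 4.7, 10.3, 255]],
  ],
)

```text
t: 11.33
ee_pos: [0.549, 0.2473, 0.0271]
orientation: [-2.355, 0.153, -0.052]
contact_force: [0.4, -0.5, -2.1]
width: 0.0297
```

```bash
python3 - <<'E'
from plan import *
show()
R=frame(-7.2,-45)
print(row([.5488,.2348,.036],R)); print(row([.5488,.2348,.034],R))
t=get_image("top");crop(t,100,120,200,150,4,"pics/t8.png")
t=get_image("side");crop(t,220,80,180,150,4,"pics/s8.png")
E
```

```text
t 11.33 tcp [0.549  0.2473 0.0271] x [ 0.992 -0.126 -0.008] z [ 0.083  0.7   -0.709] G [0.5474 0.234  0.0406] q [-0.117  0.364  1.967  0.941  1.06  -0.579] F [ 0.4 -0.5 -2.1] M [-0.65  0.24 -0.01] w 0.0297
([0.04, 0.06, -0.07, 0.14, 0.25, 0.39], [0.5505, 0.2481, 0.0226])
([0.04, 0.06, -0.07, 0.14, 0.39, 0.53], [0.5505, 0.2481, 0.0206])
```

View pics/t8.png

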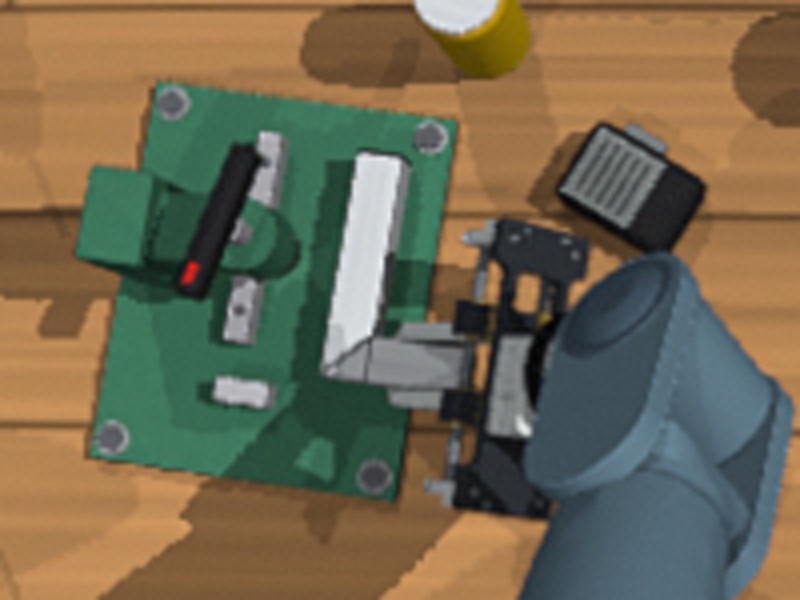

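View pics/s8.png

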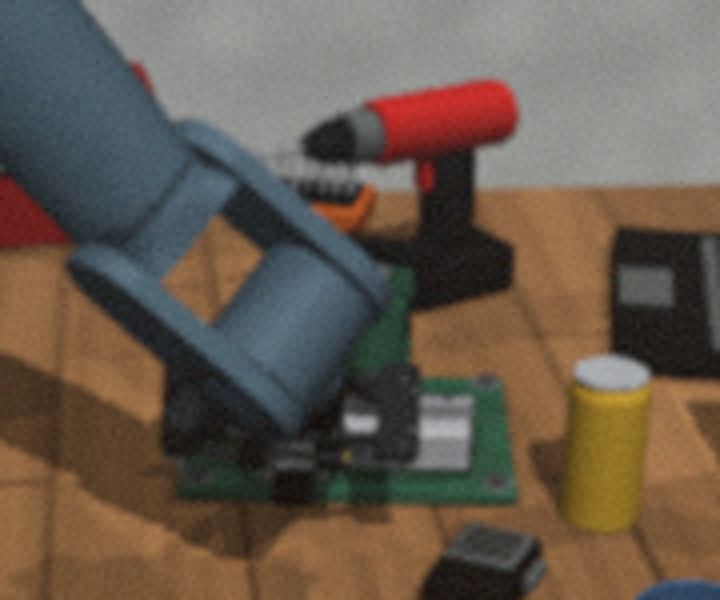

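play_rows(
  deltas=[
    [[0.08, 0.05, -0.05, 0.1, 0.15, 0.2, 255], [0.08, 0.05, -0.05, 0.1, 0.25, 0.35, 255], [0.08, 0.05, -0.05, 0.1, 0.3, 0.4, 255], [0.08, 0.05, -0.05, 0.1, 0.35, 0.45, 255], [0.08, 0.05, -0.05, 0.1, 0.38, 0.48, 255], [0.08, 0.05, -0.05, 0.1, 0.38, 0.48, 255]],
  ],
)

```text
t: 11.93
ee_pos: [0.5508, 0.2477, 0.0218]
orientation: [-2.348, 0.149, -0.062]
contact_force: [0.1, 0.9, -2.1]
width: 0.0297
```

```bash
python3 - <<'E'
from plan import *
show()
E
```

```text
t 11.93 tcp [0.5508 0.2477 0.0218] x [ 0.992 -0.126 -0.   ] z [ 0.09   0.704 -0.704] G [0.5491 0.2344 0.0352] q [-0.119  0.378  1.965  0.957  1.052 -0.602] F [ 0.1  0.9 -2.1] M [-0.66  0.3   0.03] w 0.0297
```

play_rows(
  deltas=[
    [[0, -0.02, 0, 0, 0.05, 0.05, 255], [0, -0.02, 0, 0, 0.1, 0.1, 255], [0, -0.02, 0, 0, 0.1, 0.1, 255], [0, -0.02, 0, 0, 0.1, 0.1, 255]],
  ],
)

```text
t: 12.27
ee_pos: [0.5508, 0.2478, 0.0204]
orientation: [-2.348, 0.148, -0.06]
contact_force: [0.6, -0.4, -2.4]
width: 0.0293
```

```bash
python3 - <<'E'
from plan import *
show()
E
```

```text
t 12.27 tcp [0.5508 0.2478 0.0204] x [ 0.992 -0.125 -0.002] z [ 0.088  0.705 -0.704] G [0.5491 0.2344 0.0337] q [-0.119  0.382  1.964  0.957  1.053 -0.603] F [ 0.6 -0.4 -2.4] M [-0.67  0.22  0.03] w 0.0293
```

play_rows(
  deltas=[
    [[0, -0.02, 0, 0, 0.05, 0.05, 255], [0, -0.02, 0, 0, 0.1, 0.1, 255], [0, -0.02, 0, 0, 0.1, 0.1, 255]],
  ],
)

```text
t: 12.52
ee_pos: [0.5511, 0.2479, 0.0196]
orientation: [-2.347, 0.147, -0.058]
contact_force: [-1.9, -0.9, 2.9]
width: 0.0298
```

```bash
python3 - <<'E'
from plan import *
show()
t=get_image("top");crop(t,100,120,200,150,4,"pics/t9.png")
t=get_image("side");crop(t,240,140,120,75,6.5,"pics/s9.png")
E
```

```text
t 12.52 tcp [0.5511 0.2479 0.0196] x [ 0.992 -0.123 -0.002] z [ 0.086  0.706 -0.703] G [0.5495 0.2345 0.033 ] q [-0.119  0.386  1.962  0.957  1.054 -0.605] F [-1.9 -0.9  2.9] M [-0.15  0.16  0.19] w 0.0298
```

View pics/s9.png

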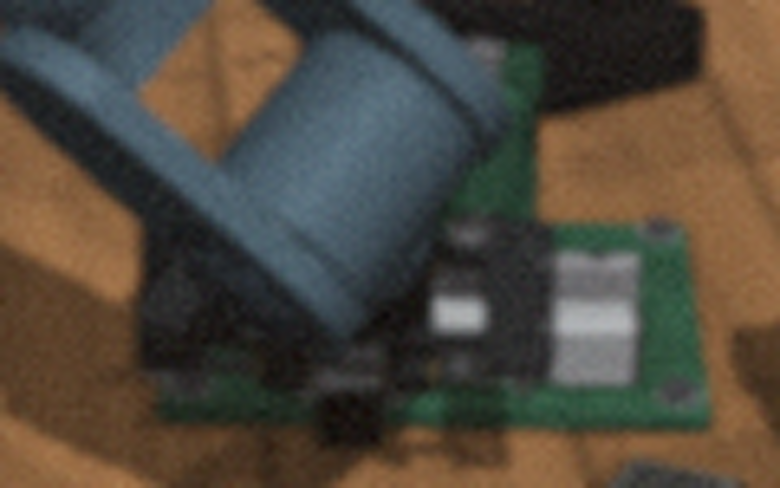

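View pics/t9.png

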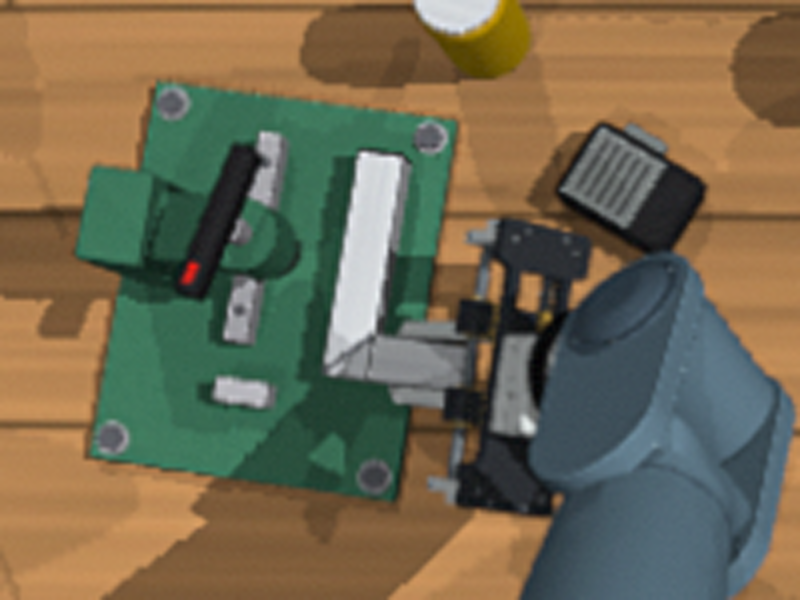

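```bash
python3 - <<'E'
from plan import *
t=get_image("top")
f=lambda p:(100+p[0]/4-.37,120+p[1]/4-.37)
C=np.array([.5384,.3520]);y=np.radians(82.8);X=np.array([np.cos(y),np.sin(y)]);Y=np.array([-X[1],X[0]])
for p in [(357,152),(324,376),(409,160)]:
    q=atz(t,f(p),.042)[:2]-C;print(p,q@X,q@Y)
# fence bottom edge z=.012 & stop
for p,z in [((288,135),.034),((259,345),.012),((214,378),.034),((272,384),.034)]:
    q=atz(t,f(p),z)[:2]-C;print(p,q@X,q@Y)
st=sensors.read_state();R0=Ro.from_rotvec(st["orientation"]).as_matrix();G0=st["ee_pos"]-.019*R0[:,2]
q=G0[:2]-C;print("G",q@X,q@Y)
for dx,dy in [(.04,0),(.053,0),(.053,.01)]:
    print(row(G0+np.r_[X*dx+Y*dy,0],R0))
E
```

```text
(357, 152) -0.054394719095008814 -0.15861361133794438
(324, 376) -0.057007820463943586 -0.00962256882266352
(409, 160) -0.08959137326900629 -0.15778331980040328
(288, 135) -0.004143896641706977 -0.1653682316532673
(259, 345) -0.001793176048897269 -0.025678701393466216
(214, 378) 0.017615405748879074 0.0011520211665993867
(272, 384) -0.02144140301384663 -0.00018424065257462022
G -0.115185594131373 -0.02572983747090716
([0.0, 0.0, 0.0, 0.01, -2.81, 2.84], [0.5561, 0.2876, 0.0196])
([0.0, 0.0, 0.0, 0.01, -3.73, 3.77], [0.5578, 0.3005, 0.0196])
([0.0, 0.0, 0.0, -0.99, -3.73, 3.77], [0.5479, 0.3017, 0.0196])
```

play_rows(
  deltas=[
    [[0, 0, 0, 0, -0.55, 0.55, 255], [0, 0, 0, 0, -1.25, 1.25, 255], [0, 0, 0, 0, -1.95, 1.95, 255], [0, 0, 0, 0, -2.55, 2.55, 255], [0, 0, 0, 0, -3.05, 3.05, 255], [0, 0, 0, 0, -3.4, 3.4, 255], [0, 0, 0, 0, -3.5, 3.5, 255], [0, 0, 0, 0, -3.5, 3.5, 255]],
  ],
)

```text
t: 13.33
ee_pos: [0.5569, 0.2977, 0.0197]
orientation: [-2.347, 0.145, -0.057]
contact_force: [-0.1, 0.7, 0.1]
width: 0.0298
```

```bash
python3 - <<'E'
from plan import *
show()
st=sensors.read_state();R0=Ro.from_rotvec(st["orientation"]).as_matrix();G0=st["ee_pos"]-.019*R0[:,2]
C=np.array([.5384,.3520]);y=np.radians(82.8);X=np.array([np.cos(y),np.sin(y)]);Y=np.array([-X[1],X[0]])
q=G0[:2]-C;print("G",q@X,q@Y)
t=get_image("top");crop(t,100,120,200,150,4,"pics/t10.png")
t=get_image("side");crop(t,240,140,120,75,6.5,"pics/s10.png")
E
```

```text
t 13.33 tcp [0.5569 0.2977 0.0197] x [ 0.992 -0.122 -0.002] z [ 0.085  0.706 -0.703] G [0.5553 0.2843 0.0331] q [-0.024  0.408  1.929  0.995  1.004 -0.551] F [-0.1  0.7  0.1] M [-0.35  0.05  0.06] w 0.0298
G -0.06507693054125105 -0.025216321356751538
```

View pics/t10.png

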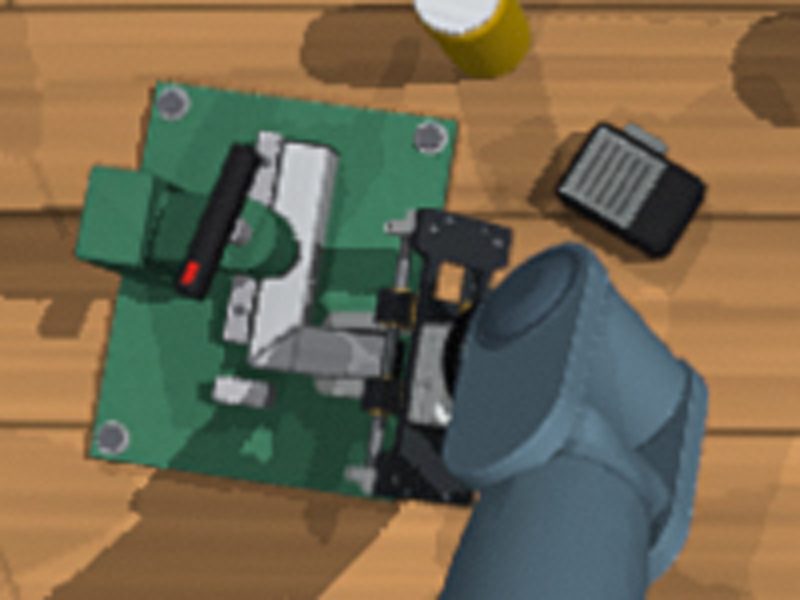

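View pics/s10.png

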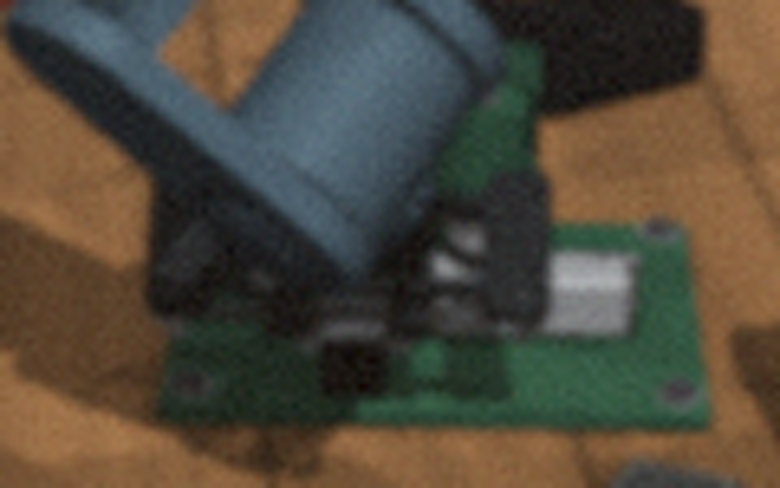

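play_rows(
  deltas=[
    [[0, 0, 0, 0, -0.15, 0.15, 255], [0, 0, 0, 0, -0.25, 0.25, 255], [0, 0, 0, 0, -0.32, 0.32, 255], [0, 0, 0, 0, -0.36, 0.36, 255], [0, 0, 0, 0, -0.38, 0.38, 255], [0, 0, 0, 0, -0.38, 0.38, 255]],
  ],
)

```text
t: 13.93
ee_pos: [0.5577, 0.3025, 0.0198]
orientation: [-2.347, 0.146, -0.058]
contact_force: [0.3, -0.8, -0.0]
width: 0.0295
```

```bash
cat >> plan.py <<'E'
C=np.array([.5384,.3520]);_y=np.radians(82.8);X=np.array([np.cos(_y),np.sin(_y)]);Y=np.array([-X[1],X[0]])
def cl():
    st=sensors.read_state();R0=Ro.from_rotvec(st["orientation"]).as_matrix();G0=st["ee_pos"]-.019*R0[:,2]
    q=G0[:2]-C;F=st["contact_force"];print("G clamp",(q@X).round(4),(q@Y).round(4),G0[2].round(4),"yaw",np.degrees(np.arctan2(R0[1,0],R0[0,0])).round(2),"Fx",(F[:2]@X).round(1),"Fy",(F[:2]@Y).round(1))
E
python3 - <<'E'
from plan import *
show();cl()
E
```

```text
t 13.93 tcp [0.5577 0.3025 0.0198] x [ 0.992 -0.123 -0.002] z [ 0.086  0.706 -0.703] G [0.5561 0.2891 0.0331] q [-0.014  0.411  1.925  0.999  0.998 -0.545] F [ 0.3 -0.8 -0. ] M [-0.59 -0.09 -0.19] w 0.0295
G clamp -0.0602 -0.0254 0.0331 yaw -7.07 Fx -0.8 Fy -0.4
```

play_rows(
  deltas=[
    [[0, 0, 0, 0, -0.05, 0.05, 255], [0, 0, 0, 0, -0.09, 0.09, 255], [0, 0, 0, 0, -0.12, 0.12, 255], [0, 0, 0, 0, -0.12, 0.12, 255]],
  ],
)

```text
t: 14.27
ee_pos: [0.5578, 0.3036, 0.0197]
orientation: [-2.348, 0.147, -0.058]
contact_force: [-3.8, -6.7, 3.7]
width: 0.0296
```

```bash
python3 - <<'E'
from plan import *
show();cl()
t=get_image("top");crop(t,140,130,120,100,6.5,"pics/t11.png")
E
```

```text
t 14.27 tcp [0.5578 0.3036 0.0197] x [ 0.992 -0.124 -0.003] z [ 0.086  0.705 -0.704] G [0.5561 0.2902 0.0331] q [-0.012  0.411  1.924  0.999  0.997 -0.543] F [-3.8 -6.7  3.7] M [-0.84  0.02 -0.3 ] w 0.0296
G clamp -0.0591 -0.0253 0.0331 yaw -7.1 Fx -7.1 Fy 2.9
```

View pics/t11.png

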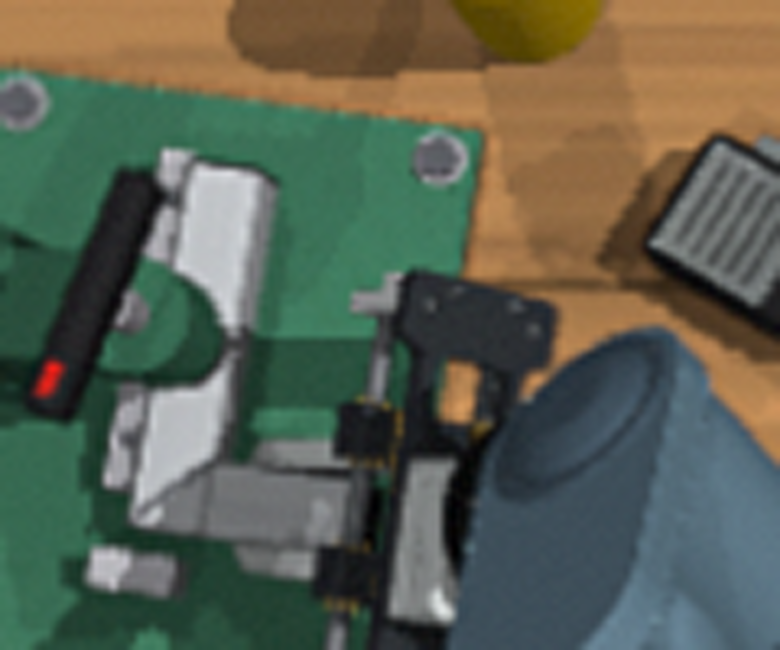

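play_rows(
  deltas=[
    [[0, 0, 0, -0.25, 0, 0, 255], [0, 0, 0, -0.5, 0, 0, 255], [0, 0, 0, -0.7, 0, 0, 255], [0, 0, 0, -0.8, 0, 0, 255], [0, 0, 0, -0.85, 0, 0, 255], [0, 0, 0, -0.85, 0, 0, 255]],
  ],
)

```text
t: 14.82
ee_pos: [0.5495, 0.3046, 0.0199]
orientation: [-2.348, 0.147, -0.058]
contact_force: [0.8, -2.4, 0.5]
width: 0.0297
```

```bash
python3 - <<'E'
from plan import *
show();cl()
E
```

```text
t 14.82 tcp [0.5495 0.3046 0.0199] x [ 0.992 -0.124 -0.002] z [ 0.087  0.705 -0.704] G [0.5479 0.2912 0.0332] q [-0.01   0.397  1.945  1.003  0.992 -0.548] F [ 0.8 -2.4  0.5] M [-0.68 -0.25 -0.57] w 0.0297
G clamp -0.0592 -0.017 0.0332 yaw -7.13 Fx -2.3 Fy -1.1
```

play_rows(
  deltas=[
    [[0, 0, 0, -0.05, -0.02, 0.02, 255], [0, 0, 0, -0.1, -0.03, 0.03, 255], [0, 0, 0, -0.13, -0.03, 0.03, 255], [0, 0, 0, -0.15, -0.03, 0.03, 255]],
  ],
)

```text
t: 15.15
ee_pos: [0.5485, 0.305, 0.02]
orientation: [-2.348, 0.148, -0.059]
contact_force: [2.2, -3.8, -1.0]
width: 0.0295
```

```bash
python3 - <<'E'
from plan import *
show();cl()
E
```

```text
t 15.15 tcp [0.5485 0.305  0.02  ] x [ 0.992 -0.125 -0.002] z [ 0.088  0.705 -0.704] G [0.5469 0.2916 0.0333] q [-0.009  0.394  1.948  1.005  0.99  -0.548] F [ 2.2 -3.8 -1. ] M [-0.87 -0.4  -0.86] w 0.0295
G clamp -0.0589 -0.016 0.0333 yaw -7.18 Fx -3.5 Fy -2.6
```

play_rows(
  deltas=[
    [[0, 0.07, 0.07, -0.04, 0, 0, 255], [0, 0.07, 0.07, -0.08, 0, 0, 255], [0, 0.07, 0.07, -0.11, 0, 0, 255], [0, 0.07, 0.07, -0.11, 0, 0, 255]],
  ],
)

```text
t: 15.48
ee_pos: [0.5469, 0.3053, 0.0198]
orientation: [-2.348, 0.157, -0.062]
contact_force: [0.7, -0.9, -0.4]
width: 0.0302
```

```bash
python3 - <<'E'
from plan import *
show();cl()
t=get_image("top");crop(t,140,130,120,100,6.5,"pics/t12.png")
E
```

```text
t 15.48 tcp [0.5469 0.3053 0.0198] x [ 0.991 -0.133 -0.002] z [ 0.092  0.704 -0.704] G [0.5451 0.2919 0.0332] q [-0.009  0.39   1.955  1.009  0.984 -0.546] F [ 0.7 -0.9 -0.4] M [-0.65 -0.07 -0.21] w 0.0302
G clamp -0.0588 -0.0142 0.0332 yaw -7.62 Fx -0.9 Fy -0.8
```

View pics/t12.png

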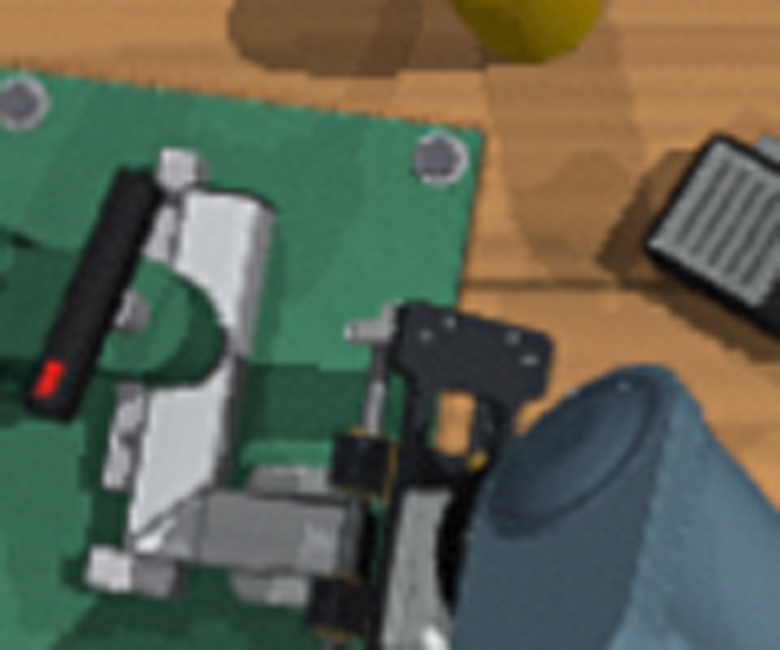

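play_rows(
  deltas=[
    [[0, 0, 0, -0.05, -0.03, 0.03, 255], [0, 0, 0, -0.1, -0.05, 0.05, 255], [0, 0, 0, -0.14, -0.05, 0.05, 255], [0, 0, 0, -0.14, -0.05, 0.05, 255]],
  ],
)

```text
t: 15.87
ee_pos: [0.5465, 0.3054, 0.0198]
orientation: [-2.349, 0.159, -0.065]
contact_force: [0.8, -4.9, -0.2]
width: 0.0297
```

```bash
python3 - <<'E'
from plan import *
show();cl()
E
```

```text
t 15.87 tcp [0.5465 0.3054 0.0198] x [ 0.991 -0.134 -0.001] z [ 0.095  0.703 -0.705] G [0.5447 0.2921 0.0332] q [-0.008  0.388  1.957  1.01   0.981 -0.546] F [ 0.8 -4.9 -0.2] M [-1.13 -0.27 -0.55] w 0.0297
G clamp -0.0587 -0.0137 0.0332 yaw -7.72 Fx -4.7 Fy -1.4
```

play_rows(
  deltas=[
    [[0, 0, 0, -0.08, 0, 0, 255], [0, 0, 0, -0.15, 0, 0, 255], [0, 0, 0, -0.15, 0, 0, 255], [0, 0, 0, -0.15, 0, 0, 255], [0, 0, 0, -0.15, 0, 0, 255]],
  ],
)

```text
t: 16.28
ee_pos: [0.5463, 0.3053, 0.02]
orientation: [-2.349, 0.161, -0.068]
contact_force: [6.2, -1.1, -4.4]
width: 0.0293
```

```bash
python3 - <<'E'
from plan import *
show();cl()
t=get_image("top");crop(t,140,130,120,100,6.5,"pics/t13.png")
E
```

```text
t 16.28 tcp [0.5463 0.3053 0.02  ] x [ 0.991 -0.137  0.001] z [ 0.098  0.702 -0.705] G [0.5445 0.292  0.0334] q [-0.007  0.385  1.96   1.012  0.977 -0.547] F [ 6.2 -1.1 -4.4] M [-0.99 -0.52 -1.04] w 0.0293
G clamp -0.0588 -0.0136 0.0334 yaw -7.87 Fx -0.3 Fy -6.3
```

View pics/t13.png

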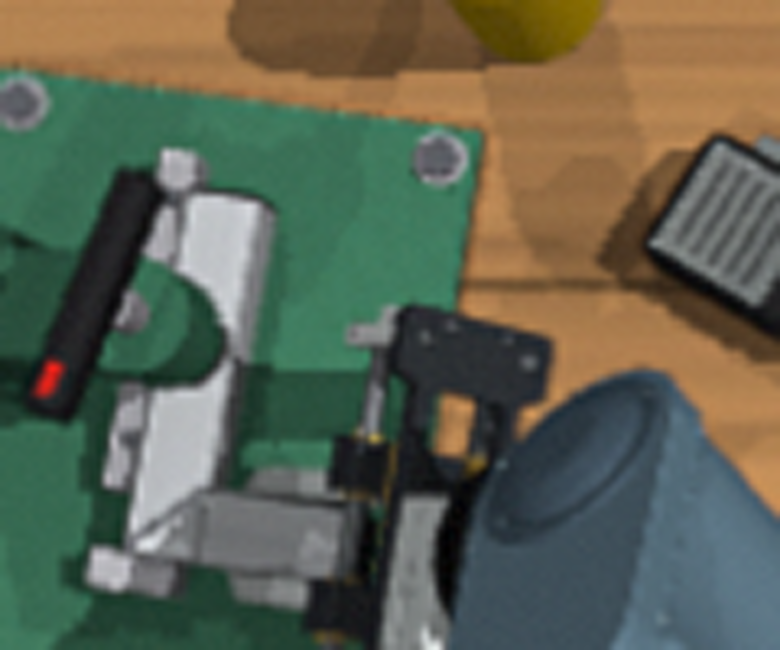

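```bash
python3 - <<'E'
from plan import *
t=get_image("top");g=cv2.cvtColor(t["frame"],cv2.COLOR_BGR2GRAY).astype(float)
for v in list(range(160,170,2))+list(range(190,214,2)):
    print(v,g[v,150:184].astype(int).tolist())
E
```

```text
160 [90, 89, 90, 91, 93, 83, 45, 31, 31, 36, 37, 37, 33, 18, 16, 47, 81, 81, 112, 156, 189, 189, 189, 188, 174, 146, 128, 99, 80, 69, 67, 85, 92, 93]
162 [89, 90, 90, 93, 92, 51, 27, 29, 35, 36, 40, 31, 23, 25, 87, 162, 149, 99, 137, 202, 201, 197, 194, 196, 200, 198, 201, 205, 213, 174, 123, 91, 73, 89]
164 [92, 90, 93, 90, 63, 31, 31, 35, 35, 38, 33, 24, 15, 70, 166, 170, 157, 104, 147, 199, 199, 195, 195, 195, 195, 195, 199, 203, 200, 161, 123, 113, 91, 89]
166 [89, 94, 92, 64, 34, 28, 34, 35, 38, 35, 26, 17, 48, 131, 167, 167, 156, 130, 182, 198, 199, 194, 193, 195, 195, 196, 200, 202, 175, 137, 122, 113, 89, 82]
168 [75, 78, 55, 29, 26, 26, 38, 41, 36, 31, 13, 49, 133, 170, 169, 168, 154, 142, 201, 199, 195, 193, 195, 197, 194, 198, 201, 205, 166, 122, 122, 101, 81, 80]
190 [25, 16, 21, 48, 53, 51, 48, 52, 87, 94, 97, 109, 93, 113, 168, 161, 169, 192, 194, 193, 192, 192, 193, 199, 166, 93, 58, 56, 45, 44, 52, 65, 67, 69]
192 [18, 19, 40, 51, 53, 50, 48, 54, 118, 160, 161, 155, 108, 160, 188, 187, 186, 187, 187, 188, 189, 189, 192, 184, 131, 62, 57, 46, 48, 46, 50, 65, 69, 68]
19
[... 897 characters left out ...]
10, 62, 53, 48, 42, 52, 78, 99, 106, 105, 107, 107]
206 [88, 89, 88, 86, 59, 51, 50, 51, 46, 53, 110, 199, 189, 187, 188, 192, 191, 180, 159, 118, 111, 122, 114, 114, 112, 108, 100, 89, 88, 81, 74, 69, 69, 62]
208 [86, 87, 88, 89, 60, 51, 53, 52, 47, 70, 163, 192, 188, 190, 187, 164, 121, 112, 122, 114, 99, 92, 115, 114, 114, 113, 115, 114, 115, 116, 115, 116, 114, 114]
210 [87, 89, 89, 80, 58, 51, 52, 48, 49, 89, 203, 189, 159, 109, 119, 144, 151, 156, 120, 112, 99, 95, 114, 112, 114, 116, 114, 114, 114, 114, 114, 115, 114, 114]
212 [88, 89, 86, 61, 48, 48, 48, 46, 46, 101, 132, 135, 158, 177, 198, 162, 119, 121, 118, 111, 97, 103, 111, 112, 108, 108, 107, 110, 110, 111, 110, 112, 111, 113]
```

play_rows(
  deltas=[
    [[0, -0.02, -0.02, 0, -0.05, 0.06, 255], [0, -0.02, -0.02, 0, -0.09, 0.1, 255], [0, -0.02, -0.02, 0, -0.1, 0.11, 255], [0, -0.02, -0.02, 0, -0.1, 0.11, 255]],
  ],
)

```text
t: 16.72
ee_pos: [0.5465, 0.3055, 0.0198]
orientation: [-2.351, 0.158, -0.067]
contact_force: [-1.6, -13.3, 5.6]
width: 0.0301
```

```bash
python3 - <<'E'
from plan import *
show();cl()
t=get_image("top");g=cv2.cvtColor(t["frame"],cv2.COLOR_BGR2GRAY).astype(float)
for v in list(range(162,170,2))+list(range(192,206,2)):
    print(v,g[v,150:184].astype(int).tolist())
E
```

```text
t 16.72 tcp [0.5465 0.3055 0.0198] x [ 0.991 -0.134  0.001] z [ 0.096  0.701 -0.706] G [0.5447 0.2922 0.0333] q [-0.007  0.386  1.958  1.009  0.978 -0.546] F [ -1.6 -13.3   5.6] M [-1.26  0.27 -0.11] w 0.0301
G clamp -0.0586 -0.0138 0.0333 yaw -7.71 Fx -13.3 Fy -0.1
162 [91, 89, 90, 92, 91, 47, 27, 34, 34, 36, 35, 34, 18, 26, 88, 163, 148, 98, 139, 208, 199, 197, 196, 199, 198, 197, 201, 206, 209, 165, 117, 88, 77, 87]
164 [91, 91, 92, 91, 63, 33, 29, 35, 39, 37, 34, 22, 17, 71, 164, 170, 156, 115, 164, 199, 196, 193, 195, 197, 194, 195, 200, 201, 184, 146, 125, 114, 93, 88]
166 [89, 91, 92, 64, 32, 29, 31, 35, 37, 32, 27, 14, 47, 130, 170, 157, 111, 133, 199, 198, 196, 194, 193, 195, 195, 198, 201, 202, 165, 124, 122, 104, 83, 89]
168 [77, 79, 56, 32, 26, 34, 35, 40, 35, 26, 21, 45, 132, 171, 169, 157, 106, 148, 200, 196, 195, 195, 195, 195, 194, 198, 204, 199, 163, 125, 112, 91, 80, 82]
192 [23, 20, 40, 51, 52, 50, 49, 55, 119, 158, 158, 154, 116, 179, 189, 186, 186, 187, 188, 189, 189, 189, 193, 180, 122, 64, 55, 49, 46, 44, 53, 63, 68, 66]
194 [28, 49, 62, 55, 49, 48, 48, 89, 160
[... 212 characters left out ...]
0, 188, 192, 192, 165, 103, 60, 48, 46, 45, 52, 53, 62, 67, 63]
198 [89, 90, 90, 64, 50, 43, 66, 179, 136, 99, 71, 98, 189, 187, 186, 186, 186, 188, 191, 189, 192, 194, 174, 142, 102, 58, 45, 54, 79, 92, 90, 91, 100, 101]
200 [88, 86, 62, 49, 49, 50, 95, 158, 162, 155, 93, 115, 196, 188, 187, 188, 189, 190, 188, 189, 193, 199, 173, 105, 64, 52, 46, 69, 83, 82, 85, 83, 81, 81]
202 [88, 89, 62, 53, 46, 61, 146, 161, 157, 100, 96, 159, 190, 186, 186, 187, 191, 190, 190, 192, 194, 185, 139, 68, 55, 49, 46, 42, 56, 86, 107, 105, 112, 108]
204 [89, 87, 62, 51, 49, 65, 145, 145, 143, 91, 109, 196, 189, 186, 187, 189, 193, 192, 194, 187, 178, 154, 101, 61, 55, 45, 42, 57, 80, 98, 105, 107, 107, 105]
```

play_rows(
  deltas=[
    [[0, -0.03, -0.03, -0.03, -0.03, 0.03, 255], [0, -0.05, -0.05, -0.05, -0.05, 0.05, 255], [0, -0.05, -0.05, -0.05, -0.06, 0.06, 255], [0, -0.05, -0.05, -0.05, -0.06, 0.06, 255]],
  ],
)

```text
t: 17.1
ee_pos: [0.5467, 0.3054, 0.0198]
orientation: [-2.353, 0.151, -0.065]
contact_force: [-0.1, -10.4, 2.3]
width: 0.03
```

```bash
python3 - <<'E'
from plan import *
show();cl()
E
```

```text
t 17.1 tcp [0.5467 0.3054 0.0198] x [ 0.992 -0.129  0.002] z [ 0.093  0.701 -0.707] G [0.5449 0.292  0.0333] q [-0.007  0.388  1.955  1.005  0.981 -0.547] F [ -0.1 -10.4   2.3] M [-1.31  0.02 -0.49] w 0.03
G clamp -0.0587 -0.014 0.0333 yaw -7.41 Fx -10.3 Fy -1.2
```

play_rows(
  deltas=[
    [[0, -0.02, -0.02, -0.06, -0.03, 0.03, 255], [0, -0.02, -0.02, -0.12, -0.03, 0.03, 255], [0, -0.02, -0.02, -0.12, -0.03, 0.03, 255], [0, -0.02, -0.02, -0.12, -0.03, 0.03, 255]],
  ],
)

```text
t: 17.43
ee_pos: [0.5466, 0.3053, 0.0199]
orientation: [-2.354, 0.15, -0.067]
contact_force: [3.6, -6.0, -1.1]
width: 0.0295
```

```bash
python3 - <<'E'
from plan import *
show();cl()
E
```

```text
t 17.43 tcp [0.5466 0.3053 0.0199] x [ 0.992 -0.128  0.004] z [ 0.093  0.7   -0.708] G [0.5448 0.292  0.0334] q [-0.006  0.387  1.956  1.004  0.979 -0.548] F [ 3.6 -6.  -1.1] M [-1.21 -0.26 -0.82] w 0.0295
G clamp -0.0587 -0.0139 0.0334 yaw -7.38 Fx -5.5 Fy -4.3
```

play_rows(
  deltas=[
    [[0, 0, 0, 0, 0, 0, 200], [0, 0, 0, 0, 0, 0, 100], [0, 0, 0, 0, 0, 0, 60], [0, 0, 0, 0, 0, 0, 60], [0, 0, 0, 0, 0, 0, 60], [0, 0, 0, 0, 0, 0, 60], [0, 0, 0, 0, 0, -0.5, 60], [0, 0, 0, 0, 0, -2, 60]],
  ],
)

```text
t: 18.1
ee_pos: [0.5432, 0.2918, 0.0331]
orientation: [-2.354, 0.149, -0.063]
contact_force: [-0.6, 0.2, 0.5]
width: 0.0708
```

play_rows(
  deltas=[
    [[0, 0, 0, 0, 0, -3.5, 60], [0, 0, 0, 0, 0, -7, 60], [0, 0, 0, 0, 0, -10, 60], [0, 0, 0, 0, -3, -12, 60], [0, 0, 0, 0, -6, -13, 60], [0, 0, 0, 0, -8, -13, 60], [0, 0, 0, 0, -8, -13, 60]],
  ],
)

```text
t: 18.68
ee_pos: [0.5405, 0.258, 0.1863]
orientation: [-2.354, 0.143, -0.071]
contact_force: [0.3, 1.1, 0.3]
width: 0.072
```

```bash
python3 - <<'E'
from plan import *
show();cl()
t=get_image("top");crop(t,130,120,130,120,5,"pics/t14.png")
t=get_image("side");crop(t,240,140,120,75,6.5,"pics/s14.png")
E
```

```text
t 18.68 tcp [0.5405 0.258  0.1863] x [ 0.992 -0.125  0.009] z [ 0.094  0.7   -0.708] G [0.5387 0.2447 0.1997] q [-0.099  0.054  1.969  0.846  1.233 -0.321] F [0.3 1.1 0.3] M [-0.34  0.09  0.01] w 0.072
G clamp -0.1064 -0.0137 0.1997 yaw -7.17 Fx 1.2 Fy -0.2
```

View pics/t14.png

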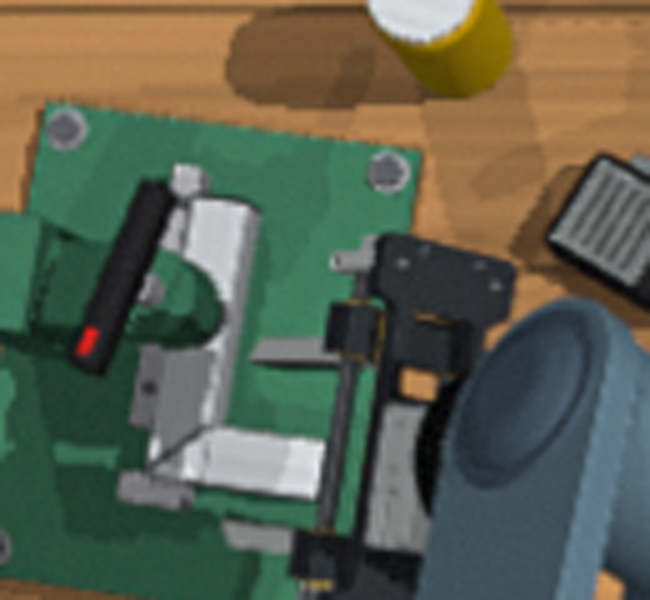

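View pics/s14.png

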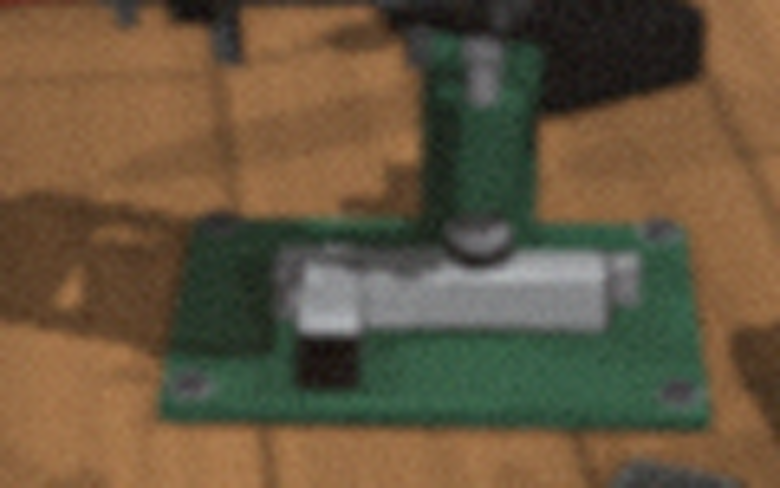

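```bash
python3 - <<'E'
from plan import *
s=get_image("side");s["frame"]=cv2.imread("pics/side0.png");crop(s,285,130,70,55,11,"pics/s_h.png")
t=get_image("top");t["frame"]=cv2.imread("pics/top0.png");crop(t,125,140,70,70,8,"pics/t_h.png")
E
```

```text
(no output)
```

View pics/s_h.png

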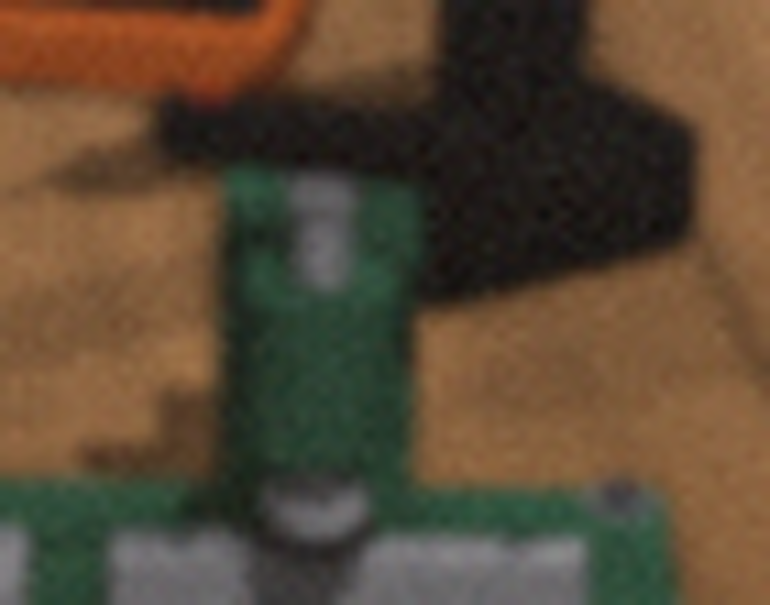

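View pics/t_h.png

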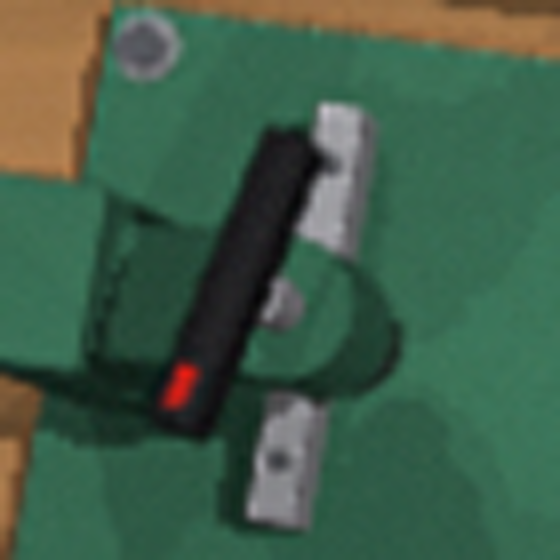

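```bash
python3 - <<'E'
from plan import *
s=get_image("side");t=get_image("top")
for ps in [(313.8,141.4),(313.8,140.5)]:
    X3=tri(s,ps,t,(154.2,174.7));print(X3,proj(s,X3),proj(t,X3))
for z in(.165,.17,.175,.18): print(z,atz(t,(154.2,174.7),z))
print(proj(s,[[.6200,.3291,.17],[.6200,.3291,.18],[.6200,.3291,.16],[.62,.3291,.05]]))
print(proj(t,[[.6200,.3291,.17],[.6200,.3291,.18]]))
print(row([.62,.328,.26],frame(72.5,0)))
E
```

```text
[0.61954699 0.32606731 0.17457572] [[314.2762435  141.34057608]] [[154.14452784 175.31901034]]
[0.6191673  0.32498407 0.17789752] [[314.22237469 140.44737239]] [[154.1505674  175.24962529]]
0.165 [0.62260499 0.32910988 0.165     ]
0.17 [0.62177867 0.3274893  0.17      ]
0.175 [0.62095236 0.32586872 0.175     ]
0.18 [0.62012604 0.32424814 0.18      ]
[[314.26106851 142.38464915]
 [314.33026651 139.31028331]
 [314.19227753 145.44029532]
 [313.46211505 177.83499621]]
[[153.49665816 175.44036862]
 [152.17025017 174.74444077]]
([-7.47, -6.21, -15.09, 7.24, -10.1, 1.38], [0.62, 0.328, 0.241])
```

play_rows(
  deltas=[
    [[0, 0, 0, 0, -2.5, -2.5, 60], [0, 0, 0, 0, -5, -5, 60], [-1.4, -0.8, -1.8, 1, -7.5, -5, 60], [-2.5, -1.8, -3.6, 2, -9.5, -4, 60], [-3.5, -2.8, -5.5, 3.5, -11.5, -3, 60], [-4.4, -3.6, -7.5, 5, -12.5, -2, 60], [-5.2, -4.3, -9, 6, -13, -1.5, 60], [-6, -5, -11, 7, -13, -1.5, 60]],
  ],
)

```text
t: 19.65
ee_pos: [0.6183, 0.3293, 0.2802]
orientation: [-2.643, -0.743, 0.018]
contact_force: [1.3, 0.4, 0.2]
width: 0.0717
```

```bash
python3 - <<'E'
from plan import *
show()
print(row([.62,.327,.28],frame(72.5,0)))
E
```

```text
t 19.65 tcp [0.6183 0.3293 0.2802] x [0.859 0.503 0.092] z [-0.117  0.368 -0.922] G [0.6205 0.3223 0.2977] q [ 0.17   0.299  1.396  0.394  1.509 -0.415] F [1.3 0.4 0.2] M [-0.17 -0.09  0.01] w 0.0717
([-3.83, -2.62, -8.11, -0.15, 0.99, 1.67], [0.62, 0.327, 0.261])
```

play_rows(
  deltas=[
    [[-0.7, -0.5, -1.2, 0, 0.3, 0, 60], [-1.4, -0.9, -2.5, -0.1, 0.6, 0.2, 60], [-2, -1.3, -3.8, -0.15, 0.9, 0.5, 60], [-2.5, -1.7, -5, -0.15, 1, 1, 60], [-3, -2, -6.2, -0.15, 1, 1.5, 60], [-3.4, -2.4, -7.3, -0.15, 1, 1.7, 60], [-3.83, -2.62, -8.1, -0.15, 1, 1.7, 60], [-3.83, -2.62, -8.1, -0.15, 1, 1.7, 60]],
  ],
)

```text
t: 20.32
ee_pos: [0.6187, 0.3278, 0.2586]
orientation: [-2.531, -1.86, 0.005]
contact_force: [-0.4, -0.2, -0.8]
width: 0.0717
```

```bash
python3 - <<'E'
from plan import *
show()
print(row([.62,.327,.20],frame(72.5,0)))
t=get_image("top");crop(t,110,110,150,130,5,"pics/t15.png")
s=get_image("side");crop(s,250,90,130,100,6,"pics/s15.png")
E
```

```text
t 20.32 tcp [0.6187 0.3278 0.2586] x [ 0.299  0.954 -0.002] z [-0.003 -0.001 -1.   ] G [0.6188 0.3278 0.2776] q [ 0.326  0.327  1.361 -0.     1.457 -0.942] F [-0.4 -0.2 -0.8] M [ 0.06 -0.02 -0.07] w 0.0717
([-0.03, 0.02, 0.02, -0.02, 0.17, 7.76], [0.62, 0.327, 0.181])
```

View pics/s15.png

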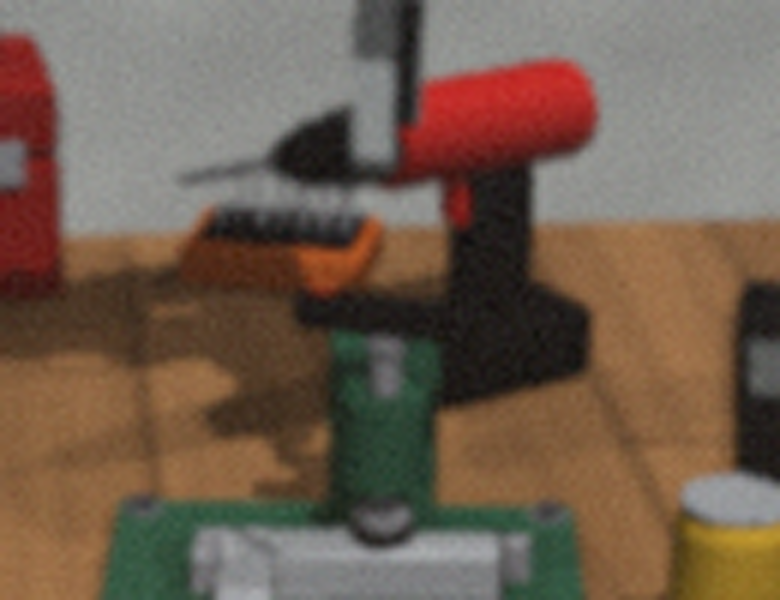

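View pics/t15.png

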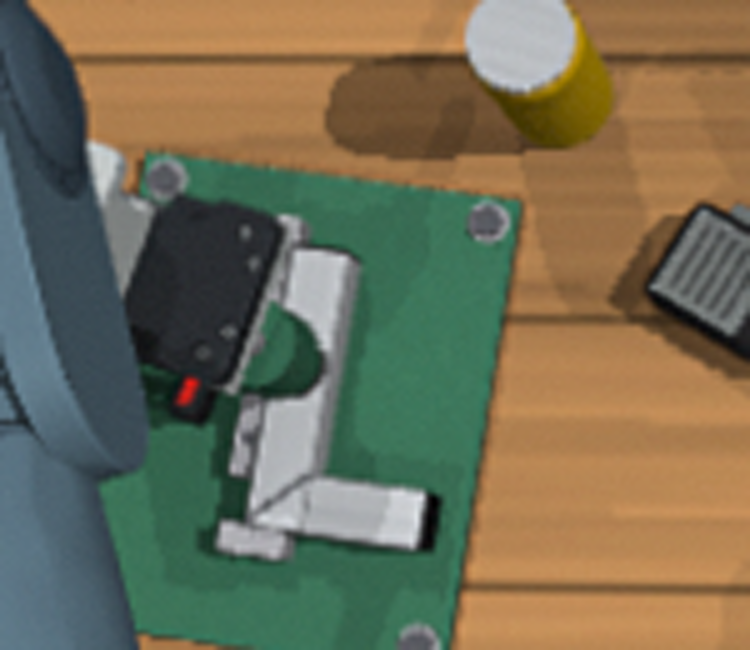

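play_rows(
  deltas=[
    [[0, 0, 0, 0, 0.1, 3.5, 60], [0, 0, 0, 0, 0.15, 7, 100], [0, 0, 0, 0, 0.15, 9.5, 140], [0, 0, 0, 0, 0.15, 10.3, 140], [0, 0, 0, 0, 0.15, 10.3, 140], [0, 0, 0, 0, 0.15, 10.3, 140], [0, 0, 0, 0, 0.15, 10.3, 140]],
  ],
  force=15,
)

```text
t: 21.0
ee_pos: [0.6224, 0.3266, 0.1591]
orientation: [-2.536, -1.853, -0.002]
contact_force: [-0.1, 0.3, 0.5]
width: 0.0426
```

```bash
python3 - <<'E'
from plan import *
show()
s=get_image("side");crop(s,250,90,130,100,6,"pics/s16.png")
t=get_image("top");crop(t,110,110,150,130,5,"pics/t16.png")
E
```

```text
t 21.0 tcp [0.6224 0.3266 0.1591] x [0.304 0.953 0.002] z [ 0.001  0.002 -1.   ] G [0.6223 0.3265 0.1781] q [ 3.220e-01  4.040e-01  1.447e+00  1.000e-03  1.290e+00 -9.410e-01] F [-0.1  0.3  0.5] M [ 0.01 -0.05 -0.02] w 0.0426
```

View pics/s16.png

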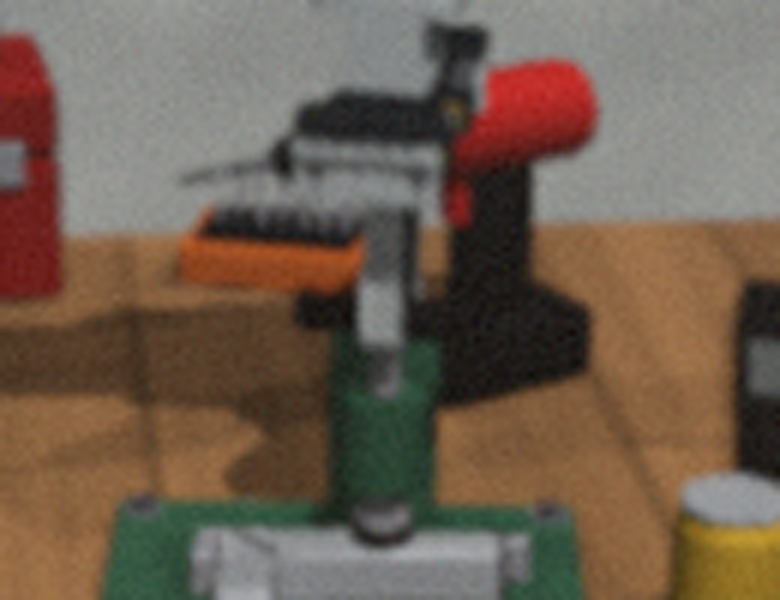

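View pics/t16.png

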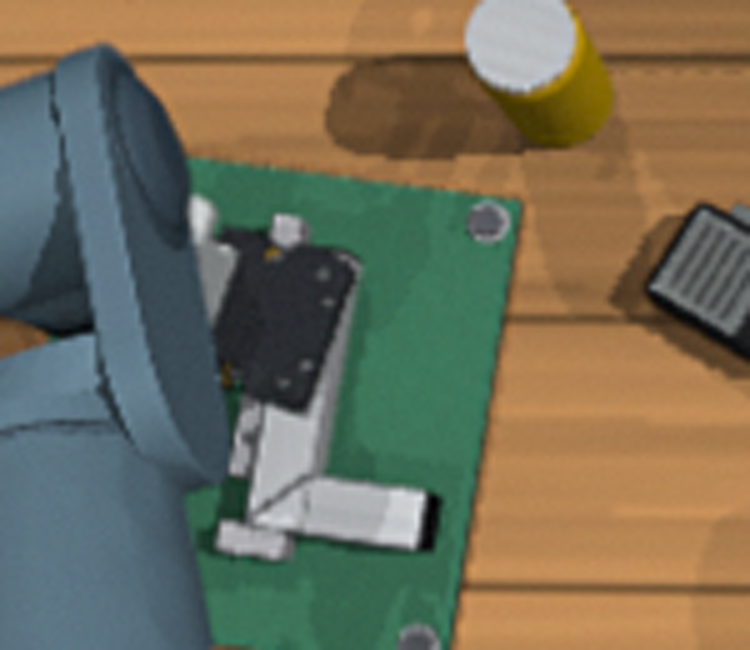

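play_rows(
  deltas=[
    [[0, 0, 0, 0, -0.15, 0.4, 140], [0, 0, 0, 0, -0.2, 0.5, 255], [0, 0, 0, 0, -0.2, 0.5, 255], [0, 0, 0, 0, -0.2, 0.5, 255], [0, 0, 0, 0, -0.2, 0.5, 255], [0, 0, 0, 0, -0.2, 0.5, 255], [0, 0, 0, 0, -0.2, 0.5, 255]],
  ],
  force=15,
)

```text
t: 21.68
ee_pos: [0.6206, 0.3287, 0.1543]
orientation: [-2.535, -1.852, -0.007]
contact_force: [1.9, 4.4, -1.7]
width: 0.0186
```

```bash
python3 - <<'E'
from plan import *
show()
E
```

```text
t 21.68 tcp [0.6206 0.3287 0.1543] x [0.304 0.953 0.005] z [ 0.003  0.005 -1.   ] G [0.6206 0.3286 0.1733] q [ 0.325  0.405  1.454  0.004  1.279 -0.939] F [ 1.9  4.4 -1.7] M [ 0.75 -0.31 -0.16] w 0.0186
```

play_rows(
  deltas=[
    [[0, 0, 0, 0.05, -0.07, 0, 255], [0, 0, 0, 0.05, -0.07, 0, 255], [0, 0, 1.3, 0.05, -0.07, 0.03, 255], [0, 0, 2.6, 0.05, -0.07, 0.06, 255], [0, 0, 3.9, 0.05, -0.07, 0.09, 255], [0, 0, 5.2, 0.05, -0.07, 0.11, 255], [0, 0, 6.5, 0.05, -0.07, 0.14, 255], [0, 0, 7.8, 0.05, -0.07, 0.17, 255]],
  ],
  force=60,
)

```text
t: 22.35
ee_pos: [0.6206, 0.3288, 0.1526]
orientation: [-3.01, -0.892, -0.006]
contact_force: [2.8, -2.6, -0.2]
width: 0.0172
```

```bash
cat >> plan.py <<'E'
def hd():
    st=sensors.read_state();R0=Ro.from_rotvec(st["orientation"]).as_matrix();a=np.degrees(np.arctan2(R0[1,0],R0[0,0]))
    th=np.radians((72.3-a)%360);print("turned rad",round(th,3),"expected dz mm",round(-2.5*th,2),"Gz",round((st["ee_pos"]-.019*R0[:,2])[2],4),"Mz",st["wrist_torque"][2].round(3))
E
python3 - <<'E'
from plan import *
show();hd()
E
```

```text
t 22.35 tcp [0.6206 0.3288 0.1526] x [0.839 0.545 0.005] z [ 0.003  0.003 -1.   ] G [0.6205 0.3287 0.1716] q [ 0.325  0.406  1.455  0.002  1.276 -0.252] F [ 2.8 -2.6 -0.2] M [-0.47 -0.28  0.09] w 0.0172
turned rad 0.686 expected dz mm -1.71 Gz 0.1716 Mz 0.095
```

play_rows(
  deltas=[
    [[0, 0, 1.3, 0, 0, 0.03, 255], [0, 0, 2.6, 0, 0, 0.06, 255], [0, 0, 3.9, 0, 0, 0.09, 255], [0, 0, 5.2, 0, 0, 0.11, 255], [0, 0, 6.5, 0, 0, 0.14, 255], [0, 0, 7.8, 0, 0, 0.17, 255], [0, 0, 7.8, 0, 0, 0.17, 255]],
  ],
)

```text
t: 22.93
ee_pos: [0.6204, 0.3287, 0.1509]
orientation: [-3.134, 0.167, -0.004]
contact_force: [1.0, -0.1, -0.6]
width: 0.0174
```

```bash
python3 - <<'E'
from plan import *
show();hd()
s=get_image("side");crop(s,280,140,80,50,9.5,"pics/s17.png")
E
```

```text
t 22.93 tcp [0.6204 0.3287 0.1509] x [ 0.994 -0.106  0.002] z [ 0.003  0.003 -1.   ] G [0.6204 0.3286 0.1699] q [0.325 0.408 1.456 0.002 1.274 0.431] F [ 1.  -0.1 -0.6] M [-0.13  0.04 -0.14] w 0.0174
turned rad 1.368 expected dz mm -3.42 Gz 0.1699 Mz -0.136
```

View pics/s17.png

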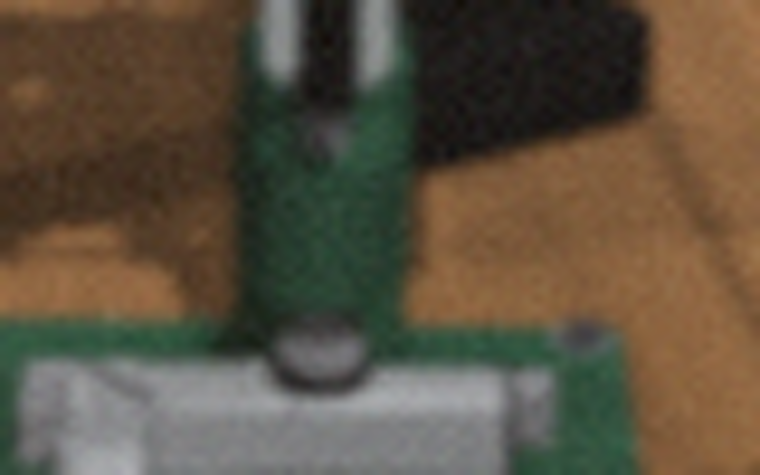

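play_rows(
  deltas=[
    [[0, 0, 1.3, 0, 0, 0.03, 255], [0, 0, 2.6, 0, 0, 0.06, 255], [0, 0, 3.9, 0, 0, 0.09, 255], [0, 0, 5.2, 0, 0, 0.11, 255]],
  ],
)

```text
t: 23.32
ee_pos: [0.6203, 0.3286, 0.1498]
orientation: [-3.016, 0.865, -0.002]
contact_force: [0.9, 0.2, -0.2]
width: 0.0177
```

```bash
python3 - <<'E'
from plan import *
show();hd()
E
```

```text
t 23.32 tcp [0.6203 0.3286 0.1498] x [ 0.848 -0.53   0.   ] z [ 0.002  0.003 -1.   ] G [0.6203 0.3286 0.1688] q [0.325 0.409 1.457 0.002 1.272 0.883] F [ 0.9  0.2 -0.2] M [-0.19  0.06  0.11] w 0.0177
turned rad 1.82 expected dz mm -4.55 Gz 0.1688 Mz 0.109
```

play_rows(
  deltas=[
    [[0, 0, 1.2, 0, 0, 0.03, 255], [0, 0, 2.4, 0, 0, 0.06, 255], [0, 0, 3.6, 0, 0, 0.08, 255]],
  ],
)

```text
t: 23.57
ee_pos: [0.6203, 0.3287, 0.149]
orientation: [-2.843, 1.328, -0.001]
contact_force: [0.8, 0.8, -1.1]
width: 0.0177
```

```bash
python3 - <<'E'
from plan import *
show();hd()
E
```

```text
t 23.57 tcp [0.6203 0.3287 0.149 ] x [ 0.642 -0.767 -0.001] z [ 0.002  0.003 -1.   ] G [0.6203 0.3286 0.168 ] q [0.325 0.41  1.458 0.003 1.271 1.199] F [ 0.8  0.8 -1.1] M [-0.14  0.02  0.09] w 0.0177
turned rad 2.136 expected dz mm -5.34 Gz 0.168 Mz 0.094
```

play_rows(
  deltas=[
    [[0, 0, 1.2, 0, 0, 0.03, 255], [0, 0, 2.4, 0, 0, 0.06, 255], [0, 0, 3.6, 0, 0, 0.08, 255]],
  ],
)

```text
t: 23.82
ee_pos: [0.6202, 0.3287, 0.1482]
orientation: [-2.599, 1.758, -0.0]
contact_force: [0.3, 0.1, -0.4]
width: 0.0171
```

```bash
python3 - <<'E'
from plan import *
show();hd()
E
```

```text
t 23.82 tcp [0.6202 0.3287 0.1482] x [ 0.372 -0.928 -0.002] z [ 0.002  0.003 -1.   ] G [0.6202 0.3287 0.1672] q [0.325 0.411 1.458 0.003 1.27  1.514] F [ 0.3  0.1 -0.4] M [-0.13  0.06  0.22] w 0.0171
turned rad 2.452 expected dz mm -6.13 Gz 0.1672 Mz 0.218
```

play_rows(
  deltas=[
    [[0, 0, 1.1, 0, 0, 0.02, 255], [0, 0, 2.2, 0, 0, 0.05, 255]],
  ],
)

```text
t: 23.98
ee_pos: [0.6202, 0.3288, 0.1477]
orientation: [-2.417, 2.0, 0.0]
contact_force: [0.7, 0.2, 0.7]
width: 0.0176
```

```bash
python3 - <<'E'
from plan import *
show();hd()
E
```

```text
t 23.98 tcp [0.6202 0.3288 0.1477] x [ 0.187 -0.982 -0.003] z [ 0.002  0.003 -1.   ] G [0.6202 0.3287 0.1667] q [0.325 0.411 1.458 0.002 1.269 1.707] F [0.7 0.2 0.7] M [-0.14  0.07  0.24] w 0.0176
turned rad 2.644 expected dz mm -6.61 Gz 0.1667 Mz 0.241
```

play_rows(
  deltas=[
    [[0, 0, 1, 0, 0, 0.02, 255], [0, 0, 2, 0, 0, 0.04, 255]],
  ],
)

```text
t: 24.15
ee_pos: [0.6202, 0.3288, 0.1474]
orientation: [-2.233, 2.204, 0.001]
contact_force: [1.9, 0.2, -0.4]
width: 0.0177
```

```bash
python3 - <<'E'
from plan import *
show();hd()
s=get_image("side");crop(s,280,140,80,50,9.5,"pics/s18.png")
E
```

```text
t 24.15 tcp [0.6202 0.3288 0.1474] x [ 0.013 -1.    -0.003] z [ 0.002  0.003 -1.   ] G [0.6202 0.3287 0.1664] q [0.325 0.411 1.459 0.002 1.268 1.882] F [ 1.9  0.2 -0.4] M [-0.07  0.05  0.25] w 0.0177
turned rad 2.819 expected dz mm -7.05 Gz 0.1664 Mz 0.25
```

View pics/s18.png

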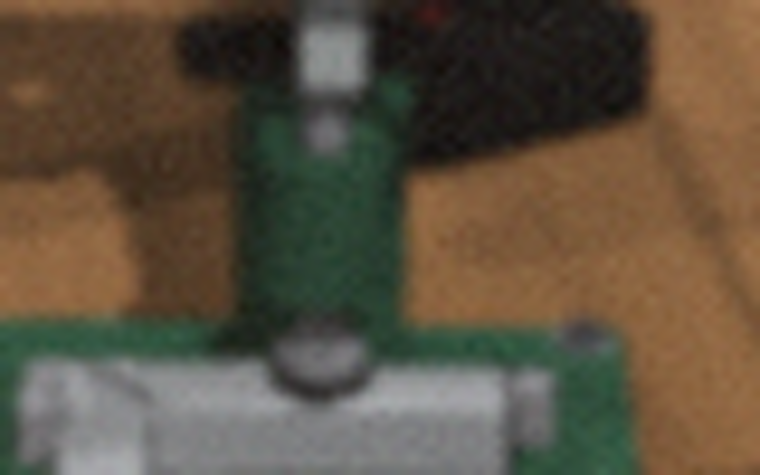

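play_rows(
  deltas=[
    [[0, 0, 0, 0, 0, 0, 200], [0, 0, 0, 0, 0, 0, 100], [0, 0, 0, 0, 0, 0, 100], [0, 0, 0, 0, 0, 0, 100], [0, 0, 0, 0, 0, 0, 100], [0, 0, 0, 0, 0, -1, 100], [0, 0, 0, 0, 0, -4, 100], [0, 0, 0, 0, 0, -8, 100]],
  ],
)

```text
t: 24.87
ee_pos: [0.6179, 0.3278, 0.2245]
orientation: [2.231, -2.207, -0.007]
contact_force: [0.2, -0.3, -0.0]
width: 0.0569
```

play_rows(
  deltas=[
    [[0, 0, 0, 0, 0, -4, 100], [0, 0, 0, 0, 0, -8, 100], [0, 0, 0, 3.5, -3, -9, 100], [0, 0, 0, 7, -6, -9, 100], [0, 0, 0, 10, -9, -9, 100], [0, 0, 0, 13, -12, -9, 100], [0, 0, 0, 16, -15, -9, 100], [0, 0, 0, 16, -15, -9, 100]],
  ],
)

```text
t: 25.53
ee_pos: [0.7728, 0.1639, 0.3132]
orientation: [2.225, -2.212, -0.004]
contact_force: [0.1, -0.3, -0.6]
width: 0.057
```

```bash
python3 - <<'E'
from plan import *
show()
t=get_image("top");cv2.imwrite("pics/tF.png",t["frame"]);crop(t,110,120,130,120,5,"pics/tFc.png")
s=get_image("side");cv2.imwrite("pics/sF.png",s["frame"])
E
```

```text
t 25.53 tcp [0.7728 0.1639 0.3132] x [ 0.006 -1.     0.001] z [-0.005 -0.001 -1.   ] G [0.7729 0.164  0.3322] q [ 0.066  0.53   0.999 -0.     1.617  1.631] F [ 0.1 -0.3 -0.6] M [ 0.03  0.19 -0.02] w 0.057
```

View pics/tF.png

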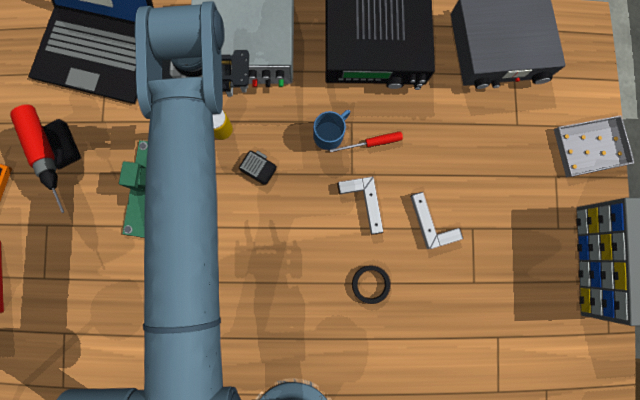

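View pics/tFc.png

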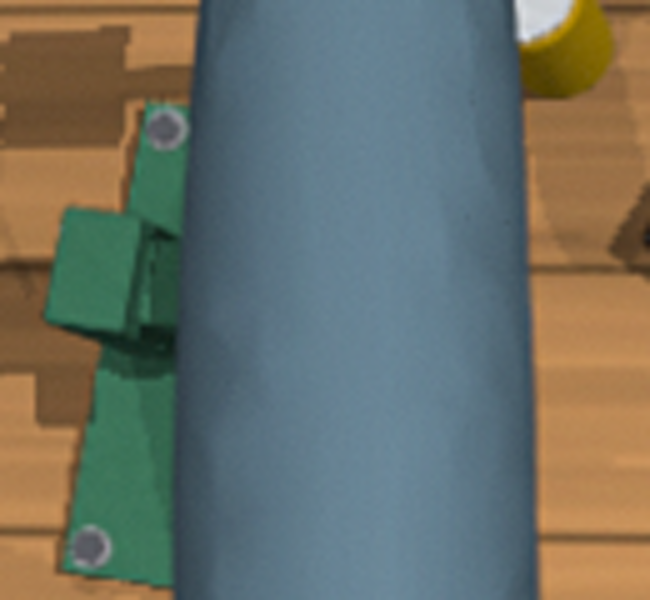

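View pics/sF.png

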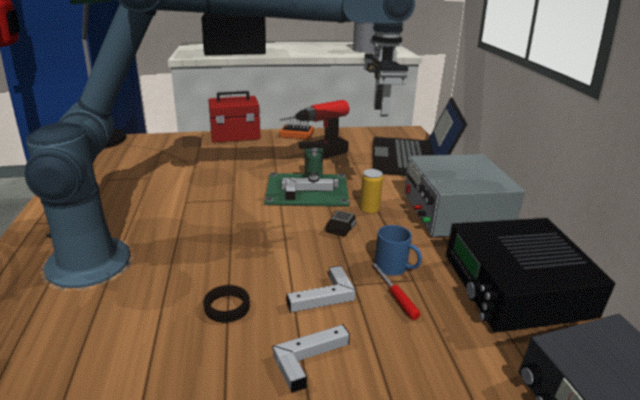

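play_rows(
  deltas=[
    [[0, 0, 0, 3.5, 2, 0, 100], [0, 0, 0, 7, 4, 0, 100], [0, 0, 0, 10, 6, 0, 100], [0, 0, 0, 13, 8, 0, 100], [0, 0, 0, 16, 10, 0, 100], [0, 0, 0, 19, 12, 0, 100], [0, 0, 0, 22, 14, 0, 100], [0, 0, 0, 22, 14, 0, 100]],
  ],
)

```text
t: 26.3
ee_pos: [0.6298, -0.0561, 0.315]
orientation: [2.224, -2.213, -0.006]
contact_force: [-1.0, 0.4, -0.1]
width: 0.0573
```

```bash
python3 - <<'E'
from plan import *
show()
t=get_image("top");crop(t,110,120,130,120,5,"pics/tG.png")
f=lambda p:(110+p[0]/5-.4,120+p[1]/5-.4)
s=get_image("side");crop(s,255,130,100,80,7.5,"pics/sG.png")
E
```

```text
t 26.3 tcp [ 0.6298 -0.0561  0.315 ] x [ 0.005 -1.     0.001] z [-0.006 -0.001 -1.   ] G [ 0.6299 -0.0561  0.334 ] q [-0.267  0.141  1.479 -0.002  1.527  1.299] F [-1.   0.4 -0.1] M [ 0.01  0.19 -0.  ] w 0.0573
```

View pics/tG.png

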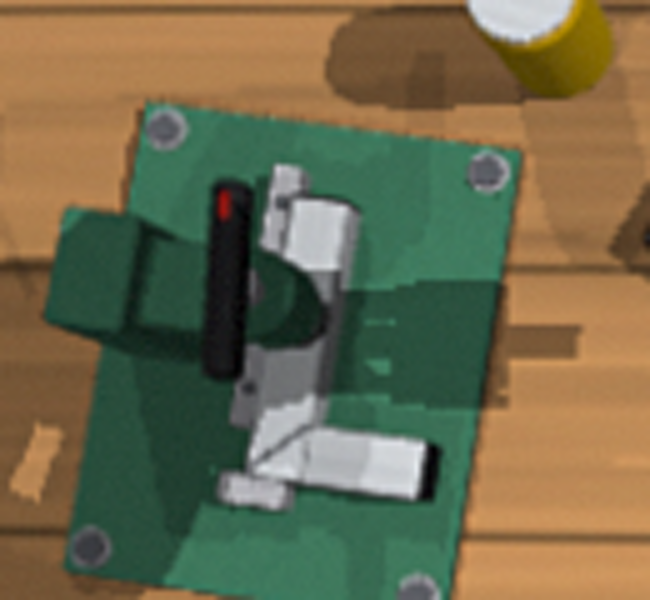

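View pics/sG.png

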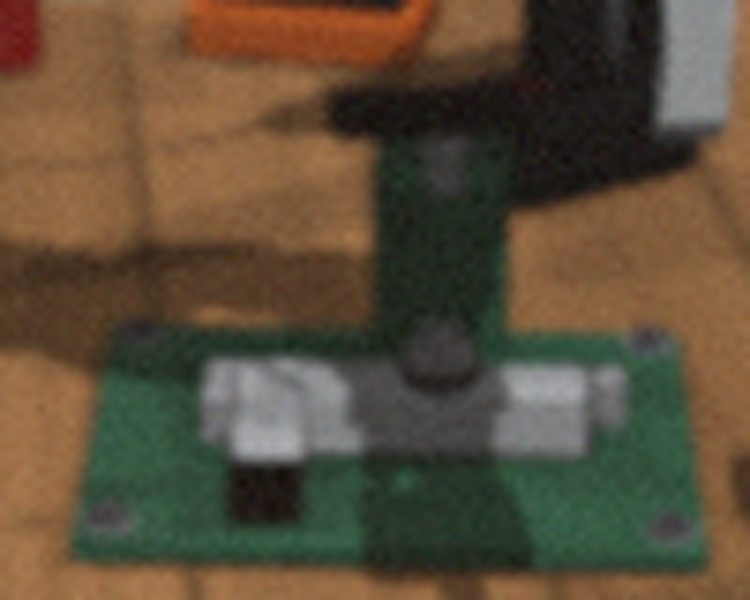

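```bash
python3 -c "
from rig import workorder
print(workorder.hand_in())"
```

```text
the job is handed in; nothing more can be done
None
```

I turned the mirrored bracket over, set it in the clamp and clamped it firmly. The job is handed in at about 26.3 s of the 72 s allowed. No verdict came back.

**Turning and placing:** I stood the bracket on the foot of its long arm, took hold of it again, and laid it right-hand up on the bed. I then slid it under the pad until both the fence and the end stop pushed back, with about 5 N and 4 N at the last reading.

**Clamping:** I wound the handle 2.82 rad clockwise and let go. The turning torque stayed near 0.10 N m until about 2.1 rad, then rose to 0.25 N m. That suggests the pad met the bracket about 0.7 rad before the end, or roughly 50 N, which is inside the firm range.

**Last checks:**
- The final pictures show the bracket flat, touching the end stop and along the fence, with the pad down on it.
- The two finished brackets, mug, screwdriver, tape, oil can and microphone look unmoved.
- The arm is clear, with no contact force.

**Where the checks were weak or disagreed:**
- The clamp corner measured from the pictures was 1–3 mm off from what the touch contacts showed, so I went by touch.
- In an earlier picture, still being gripped and before the last alignment pushes, the corner end looked up to 1 mm off the fence. The force readings suggested it was flush, but the pictures are too coarse to settle it.
- The torque readings were noisy, by about 0.05–0.1 N m. The pad's known starting height supports the turn count: 2.82 rad is 0.6 to 1.3 rad past contact, reaching the 100 N limit only at the lowest start. The torque rise points to the lower end.

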